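Hook the loupe out of the mini cabinet

ROBOT

A 6-joint arm with a two-finger parallel gripper is mounted at the origin on the work surface. World frame = base frame: x ahead of the robot, y to its left, z up, the work surface at z = 0. Lengths are in mm, angles in rad, forces in N, time in s.
With the tool pointing down it reaches from about 350 to 875 mm from the base axis. Payload 4.2 kg.
Tool frame: the origin (TCP) lies at the very end of the fingers, on their centre line; the grasp point (between the pads) lies 19 mm behind it; y points along the fingers, z is the direction in which the jaws open and shut, and the axes are right-handed (so a half turn about y gives the same grasp; the last joint's range is limited). The gripper opens to 85 mm and grips with 20 to 120 N. Pads are 22 mm wide; open, the fingers measure 114 mm over their backs; the gripper's body (76 mm by 85 mm) begins 54 mm behind the grasp point. The pads swing forward as they close: fully open they stand 13 mm farther back than shut.
Start: joints at [-0.923, 0.385, 0.008, 0, -1.194, -0.259], TCP at [236.937, -578.325, 194.312] pointing down, gripper open.
Joint ranges: [-3.14, 3.14], [-1.21, 2.06], [-1.07, 1.41], [-3.16, 2.05], [-2.99, -0.16], [-3.1, 3.1]. Speed limits (rad/s): [2.79, 2.79, 3.14, 3.14, 3.14, 3.14].

INTERFACE

Orientations are given as a unit quaternion [x, y, z, w].
In Python, from bench import arm gives the robot as it stands.
- The arm moves only by the shell command python3 -m creep 'ROWS'. ROWS is JSON, a list of rows, each an object with "delta_pos": the shift along the tool's x, y, z in mm, a list of three; "rot": the turn, a rotation vector about the tool's x, y, z in rad, a list of three; "jaw": the finger opening in mm, from 0 to 85.4. A call has exactly 10 rows; each row shifts and turns the commanded pose from where the row before left it, along the tool's axes as they then stand; what a row does not reach is not made up. A row lasts 1/12 s, in which the tool goes at most 41.7 mm and 7.16 degrees, less where a joint would pass 70% of its speed; a pose out of reach is approached as far as the arm can. A call is refused whole if a number of a shift passes 41.7 or a number of a turn 0.125, either way. A call with a gripper value outside its range is refused whole. The fingers move at their own pace and stop on an object; the grip force is fixed at half the most. Time passes only in rows, so rows that do not move let the fingers close, or fill a call up. It gives the time, the measured TCP pose, the force and the opening at its end, in the units of the state.
- arm.read_state(): the state, without advancing time (a new reading comes with each control period).
- arm.get_image(name): name is "scene" or "top" or "wrist"; returns the picture (420x560x3 uint8, red, green, blue); there is no depth.
- arm.calibration(name): a dict with "intrinsics" (3x3 intrinsics, pixels), "dist_coeffs" ([k1, k2, p1, p2, k3] as OpenCV has them; the pictures are not rectified), "R" (3x3) and "t" (3): a world point X has camera coordinates R X + t. Camera axes: x right, y down, z forward; pixel columns grow to the right and rows downward; lengths in mm; the calibration is good to about 2 mm. A picture is of the moment at which its call begins: read the wrist's pose just before it. calibration takes no time and is no camera call; for the wrist camera it gives the pose at the moment of the call.
- arm.job_done(): hands the job in, once; it reports no verdict.
Trained networks look in the newest picture that a camera, given by its name, has taken for a name from the list of things; names that differ only in an ending like _2 or _b are one class to them, and where a whole thing is asked for, a point or a joint stands for the part that bears it (a point fixed in the world has none). Each returns a list of dicts, best first, with "p" (0 to 1); they miss things now and then, are a little off and sometimes report something else, mostly with a low value. They report only what shows in the picture. A call takes as long as a camera call. They do not tell look-alikes from the thing itself.
- arm.find_in(camera, target): "location" ([column, row] in pixels, amid what is visible of it).
- arm.masks_of(camera, target): "pixels" (420x560 bool, what is visible of it) and "location" ([column, row] in pixels, amid what is visible of it).
The state is a dict: "clock": time; "joints": joint angles; "joint_vel": joint speeds; "joint_efforts": joint torques, N m; "position": TCP position; "ee_rot": TCP orientation; "contact_force": force on the tool from outside, world axes, zero at the start; "wrist_torque": the same for the moment, N m; "gripper_width": finger opening in mm.
Only numpy, scipy, OpenCV 4.12 (cv2) and the standard library are available. Lean on these libraries where they do the work, as an engineer would, in place of code of your own. Each camera call takes 0.05 s, during which the arm holds its last target. There are 200 camera calls.

TASK

The loupe lies too deep in the narrow glass cabinet for a hand. Swing the glass door open past square and leave it open, take the hooked picker by its block grip, drop its prong into the eye of the loupe's handle and draw the loupe right out onto the shelf with it, without touching the loupe by hand while it is in the cabinet. Then stand the picker back on the shelf clear of the cabinet and the slab, and lay the loupe flat on the middle of the malachite slab without dropping it, leaving the quartz and the other ornaments where they are.

Things in the scene. Friction and masses are not known exactly. Their poses are not given: they have to be found in the camera images.
- cabinet: Low display cabinet fixed on the shelf: walnut floor, back and edges, glass top, sides and door. 240 mm deep (x), 166 wide (y), 88 high (z). Origin: centre of its underside. Its open front is at x = -120 and faces its -x; the bay inside is 232 deep, 150 wide and 78 high over a 4 mm floor with no sill. Bay side walls 8 mm thick, glass top 6 mm.
- bay_mouth (a point): Middle of the lower edge of the cabinet's open front (cabinet x -120, y 0, z 4 mm). Axes as the cabinet's.
- door (a joint): Swing of the glass door, rad: 0 shut, 2.1 the stop; it starts ajar, stays where it is left (light friction, about 0.06 N m), no catch holds it when ajar. It turns anticlockwise seen from above as it opens, towards the cabinet's -x.
- door_hinge (a point): Point on the door's upright hinge axis, at half door height (z 46 mm): cabinet x -126, y -83 mm. Its axes turn with the door: the door panel runs from the hinge along its +y (166 mm), its outer face looks to its -x. Panel 8 mm thick (4 either side of the axis) and 80 mm high, from 6 to 86 mm above the shelf. A round steel pull, 18 mm across, stands on the outer face 148 mm from the hinge, 68 mm above the shelf, reaching 32 mm from the panel's middle plane.
- door_edge (a point): Middle of the door's free edge, 166 mm from the hinge axis.
- loupe: Chrome-plated loupe lying flat, 137 mm long and 14 mm thick. Origin: under the middle of its handle, on its underside. Handle 14 mm wide (y), from x -20 to +22 mm. Its lens ring (58 mm across) is centred at x +50; at the other end is an open round eye centred at x -38, 40 mm across with a 28 mm hole right through. In the cabinet the eye points towards the door. About 0.12 kg.
- loupe_eye (a point): Centre of the hole of the loupe's eye, at half its thickness (7 mm above its underside).
- loupe_ring (a point): Centre of the loupe's lens ring, 7 mm above its underside.
- picker: Hooked picker that stands by itself on its grip, 203 mm long in all. Origin: under the middle of the wooden block grip, on its underside. Grip 74 mm long (x), 26 wide (y), 52 high (z). A straight steel rod 8 mm thick runs on along +x with its axis 43 mm above the underside; at x +162 a round prong 7.6 mm thick goes straight down to 1 mm above the underside level. About 0.15 kg.
- hook_tip (a point): Lower end of the picker's prong: picker x +162, y 0, z +1 mm.
- slab: Polished malachite slab fixed on the shelf, 170 mm (x) by 120 (y) by 20 thick. Origin: centre of its underside.
- slab_top (a point): Middle of the slab's upper face, 20 mm above the shelf.
- quartz: Bystander: a six-sided smoky quartz point standing loose in the cabinet beside the loupe, 38 mm across and 64 tall. Origin: centre of its underside.
- riser: Bystander: loose clear acrylic riser 60 mm (x) by 130 (y), 42 high, with three fixed polished dark stones on it, 71 high in all. Origin: centre of its underside.
- geode: Bystander: loose dome-shaped half geode, 90 mm across and 57 high. Origin: centre of its underside.
- jar: Bystander: loose closed amber glass jar, 68 mm across and 90 high. Origin: centre of its underside.
Things that resemble listed ones, but are neither listed nor needed, are in the scene too. Of the things that look like the picker, the smaller one is meant.

How it is judged:
By the outcome, as a careful person would: the job done as asked, in the order asked, and still so for the second after the job is handed in, with the robot touching nothing.
It also fails if it takes over 67 s, if anything falls off the work surface, if the arm or the gripper's body presses on something with over 40 N, if the wrist force passes 120 N, or if a joint passes its speed limit or range.

## Working session

There is one attempt and no reset: what is moved stays moved. The work goes in short steps, Python scripts to look and compute and a shell command to move; the robot and the scene stay as the last step left them, time stands still between calls to the robot, and variables do not carry over. Pictures are saved under pics/ and viewed, about 8 in all and at most 12, crops included, and the job is handed in when it is done.

```bash
ls; mkdir -p pics
python3 - <<'E'
from bench import arm
import cv2,numpy as np
s=arm.read_state();print(s)
a=arm.get_image("scene");b=arm.get_image("top")
cv2.imwrite("pics/s.png",a[:,:,::-1]);cv2.imwrite("pics/t.png",b[:,:,::-1])
for n in("scene","top"):
  c=arm.calibration(n);print(n,np.round(c["R"],3).tolist(),c["t"],c["intrinsics"],c["dist_coeffs"])
for t in["picker","hook_tip","loupe_eye","loupe_ring","door_hinge","door_edge","bay_mouth","slab_top","quartz","riser","geode","jar","cabinet"]:
  for n in("top","scene"):
    print(t,n,[(np.round(d["location"]).tolist(),round(d["p"],2)) for d in arm.find_in(n,t)][:4])
E
```

```text
pics
{'clock': 0.0, 'joints': array([-9.23435620e-01,  3.85568935e-01,  6.61651765e-03, -5.01946187e-04,
       -1.19400666e+00, -2.58598432e-01]), 'joint_vel': array([-0.00055608,  0.00011653, -0.00011347, -0.00031101,  0.00139802,
        0.00097374]), 'joint_efforts': array([ 2.12126586e-03, -3.92289841e+01,  1.88402027e+01,  4.18641955e+00,
       -4.63300094e-03, -1.46679093e-05]), 'position': array([ 236.65981972, -577.73481791,  193.21012862]), 'ee_rot': array([-0.69304262, -0.13633364,  0.13670631,  0.69456206]), 'contact_force': array([0.29229465, 0.12234322, 0.05952205]), 'wrist_torque': array([0.0183843 , 0.02803109, 0.01352711]), 'gripper_width': 85.62343843445545}
scene [[-0.595, 0.803, -0.017], [0.483, 0.341, -0.807], [-0.642, -0.488, -0.591]] [ 284.03644816 -205.38062563 1418.53145513] [[411.12040884   0.         272.07545279]
 [  0.         411.12040884 211.77584301]
 [  0.           0.           1.        ]] [0.01766205 0.         0.         0.         0.        ]
top [[0.03, -1.0, 0.003], [-0.992, -0.03, -0.12], [0.121, 0.001, -0.993]] [-11.11098932 507.12086846 866
[... 713 characters left out ...]
78)]
door_edge top [([243.0, 159.0], 0.67)]
door_edge scene [([270.0, 246.0], 0.9)]
bay_mouth top [([164.0, 172.0], 0.6)]
bay_mouth scene [([340.0, 267.0], 0.96), ([271.0, 306.0], 0.64)]
slab_top top [([444.0, 211.0], 0.59)]
slab_top scene [([170.0, 181.0], 0.61)]
quartz top []
quartz scene []
riser top [([390.0, 104.0], 0.74), ([238.0, 158.0], 0.72)]
riser scene [([138.0, 231.0], 0.9)]
geode top [([219.0, 268.0], 0.75)]
geode scene [([338.0, 212.0], 0.92), ([209.0, 197.0], 0.49)]
jar top [([194.0, 93.0], 0.98), ([447.0, 212.0], 0.34), ([379.0, 201.0], 0.25)]
jar scene [([273.0, 308.0], 0.92), ([335.0, 214.0], 0.39)]
cabinet top [([161.0, 171.0], 0.63)]
cabinet scene [([344.0, 266.0], 0.61)]
```

Run:
```python
import cv2
for n in "st":
  cv2.imwrite(f"pics/{n}2.png",cv2.resize(cv2.imread(f"pics/{n}.png"),(800,600),interpolation=cv2.INTER_CUBIC))
```

```text
(no output)
```

View pics/t2.png

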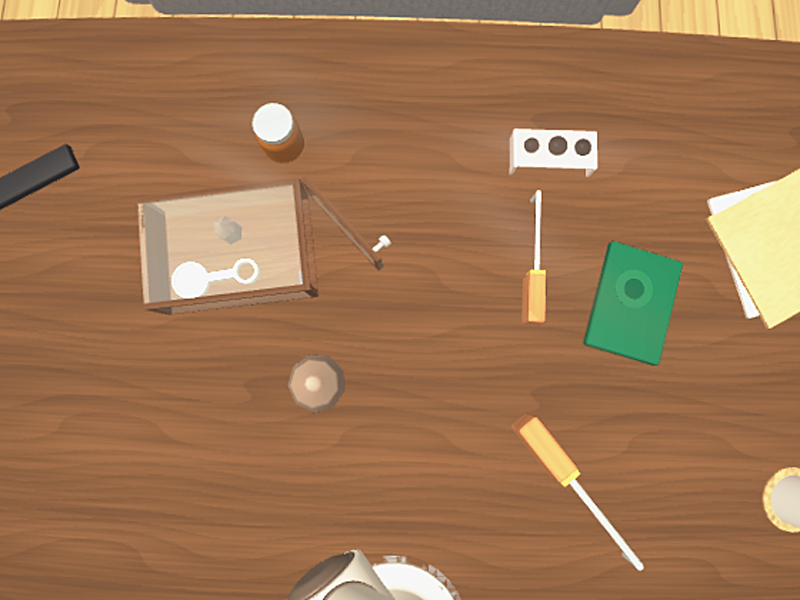

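View pics/s2.png

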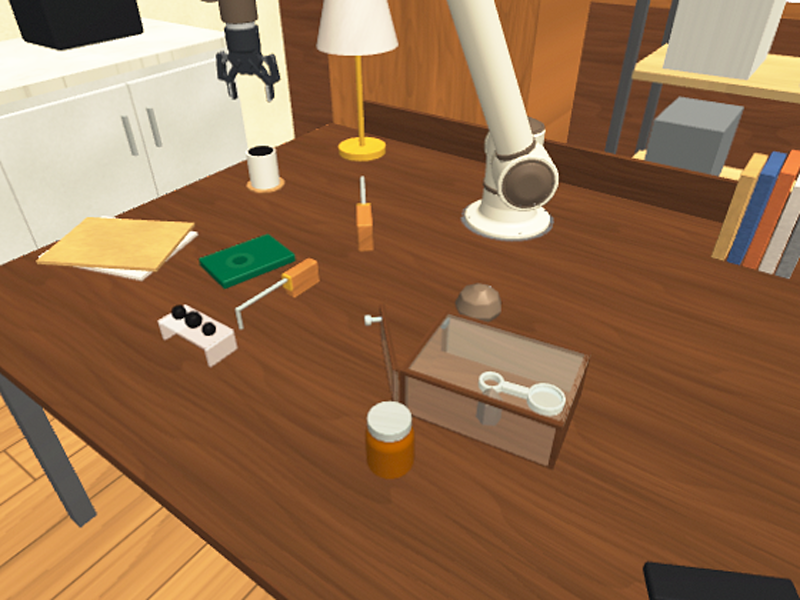

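The top view shows the cabinet at the left with its open front facing image right, hinge near (303,182) and door edge near (380,267). The loupe eye is near (246,270) and the smaller picker's grip near (535,297), with its rod going up to (537,192). The slab is near (633,302). The scene view agrees. I'll zoom in to get pixels.

```bash
cat > h.py <<'E'
from bench import arm
import cv2,numpy as np
from scipy.spatial.transform import Rotation as Ro
def w(n,px,z,c=None):
    c=c or arm.calibration(n);R=np.array(c["R"]);t=np.array(c["t"]);px=np.atleast_2d(np.array(px,float))
    u=cv2.undistortPoints(px[:,None],np.array(c["intrinsics"]),np.array(c["dist_coeffs"]))[:,0]
    d=np.c_[u,np.ones(len(u))]@R;o=-R.T@t
    z=np.broadcast_to(z,len(u));return o+d*((z-o[2])/d[:,2])[:,None]
def pr(n,X,c=None):
    c=c or arm.calibration(n);R=np.array(c["R"])
    return cv2.projectPoints(np.atleast_2d(np.array(X,float)),cv2.Rodrigues(R)[0],np.array(c["t"]),np.array(c["intrinsics"]),np.array(c["dist_coeffs"]))[0][:,0]
def tool(dw,R=None):
    R=R if R is not None else Ro.from_quat(arm.read_state()["ee_rot"]).as_matrix();return R.T@np.array(dw)
E
python3 - <<'E'
import cv2,numpy as np
a=cv2.imread("pics/t.png");r=lambda x0,y0,W,H,s:cv2.resize(a[y0:y0+H,x0:x0+W],None,fx=s,fy=s,interpolation=cv2.INTER_CUBIC)
A=r(90,118,190,105,4); cv2.imwrite("pics/c1.png",A)
B=r(355,125,130,135,4);cv2.imwrite("pics/c2.png",B)
E
```

```text
(no output)
```

View pics/c1.png

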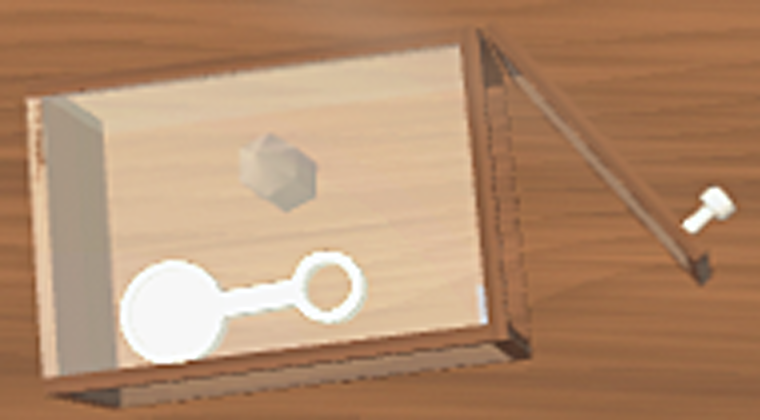

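View pics/c2.png

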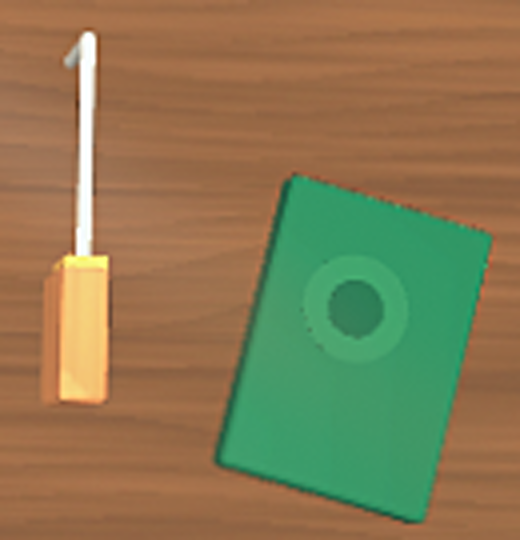

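The first crop has the cabinet's top corners at (26,98), (470,30), (495,326) and (45,380). It also has the eye at (328,287), the ring at (172,310), the door from (482,32) to (703,272) and the pull head at (716,203). The second crop has the picker grip top spanning (60..108, 268..402) and the rod end at (89,36). The slab corners are (292,176), (491,238), (418,522) and (219,462); its inlay circle is off-centre.

Run:
```python
from h import *
f=lambda o:lambda *p:np.array(p)/4.+np.array(o)
a=f((90,118));b=f((355,125))
np.set_printoptions(precision=1,suppress=True)
C=w("top",a((26,98),(470,30),(495,326),(45,380)),88);print("cab top",C)
print("lens",np.linalg.norm(np.diff(np.r_[C,C[:1]],axis=0),axis=1))
P=a((26,98),(470,30),(495,326),(45,380));M=np.array([[120,-83],[-120,-83],[-120,83],[120,83]])
from scipy.optimize import least_squares
def T(q,m):c,s=np.cos(q[2]),np.sin(q[2]);return m@np.array([[c,s],[-s,c]])+q[:2]
q=least_squares(lambda q:(T(q,M)-C[:,:2]).ravel(),[*C[:,:2].mean(0),1.57]).x;print("cab",q[:2],"yaw %.3f"%q[2],(T(q,M)-C[:,:2]))
h=T(q,np.array([[-126,-83]]))[0];print("hinge",h,"mouth",T(q,np.array([[-120.,0]])))
e=w("top",a((703,265)),86)[0];print("dooredge",e,np.linalg.norm(e[:2]-h));d=e[:2]-h
print("door ang",np.arctan2(d[1],d[0])-(q[2]+np.pi/2)," pull",w("top",a((716,203)),77))
L=w("top",a((328,287),(172,310)),[18-7,18-7]);print("eye,ring",L,np.linalg.norm(L[0]-L[1]))
Li=(L[:,:2]-q[:2])@np.array([[np.cos(q[2]),-np.sin(q[2])],[np.sin(q[2]),np.cos(q[2])]]);print("in cab",Li)
print("quartz",(w("top",a((278,172)),36)[:,:2]-q[:2])@np.array([[np.cos(q[2]),-np.sin(q[2])],[np.sin(q[2]),np.cos(q[2])]]))
G=w("top",b((60,270),(108,256),(108,402),(60,400)),52);print("grip",G,G.mean(0))
print("rodend",w("top",b((89,36)),47),"tip",w("top",b((70,64)),1))
S=w("top",b((292,176),(491,238),(418,522),(219,462)),20);print("slab",S,S.mean(0),np.linalg.norm(np.diff(S,axis=0),axis=1))
for n,p,z in(("geode",(219,268),30),("jar",(190,88),90),("riser",(389,105),42)):print(n,w("top",p,z))
```

```text
cab top [[617.1 395.   88. ]
 [659.  162.2  88. ]
 [504.1 141.   88. ]
 [469.2 371.7  88. ]]
lens [236.5 156.4 233.3 149.7]
cab [562.4 267.5] yaw 1.729 [[ 8.3  4.1]
 [ 4.2 -0.1]
 [-4.7 -5.1]
 [-7.8  1.2]]
hinge [664.2 156.2] mouth [[581.3 149. ]]
dooredge [538.9  36.5  86. ] 173.21184406187706
door ang -5.679172028266775  pull [[573.2  31.3  77. ]]
eye,ring [[532.9 248.5  11. ]
 [517.3 336.1  11. ]] 88.92476604682514
in cab [[-14.1  32.1]
 [ 74.8  33.7]]
quartz [[  1.4 -30.4]]
grip [[ 533.8 -184.5   52. ]
 [ 542.1 -210.3   52. ]
 [ 464.1 -210.4   52. ]
 [ 464.5 -184.8   52. ]] [ 501.1 -197.5   52. ]
rodend [[ 664.4 -201.5   47. ]] tip [[ 661.3 -201.2    1. ]]
slab [[ 596.1 -322.5   20. ]
 [ 564.8 -436.5   20. ]
 [ 405.3 -391.    20. ]
 [ 435.4 -279.7   20. ]] [ 500.4 -357.5   20. ] [118.3 165.9 115.3]
geode [[364.5 132.3  30. ]]
jar [[739.6 203.7  90. ]]
riser [[ 733.7 -229.4   42. ]]
```

```bash
cat >> h.py <<'E'
def st():
    s=arm.read_state();R=Ro.from_quat(s["ee_rot"]).as_matrix()
    print("t %.2f"%s["clock"],"pos",np.round(s["position"],1),"zyaw %.3f"%np.arctan2(R[1,2],R[0,2]),"y",np.round(R[:,1],3),"F",np.round(s["contact_force"],1),"w %.1f"%s["gripper_width"],"j",np.round(s["joints"],2));return s,R
def path(pts,turn=0):
    "turn: world yaw change made first"
    s,R=st();R=Ro.from_rotvec([0,0,turn]).as_matrix()@R;p=s["position"]
    for q in pts:
        d=R.T@(np.array(q)-p);n=int(np.ceil(np.abs(d).max()/41));print(q,"tot",np.round(d,1),"n",n,"per",np.round(d/max(n,1),2));p=np.array(q)
E
python3 - <<'E'
from h import *
path([(543,96,190),(543,96,42),(598,38,42),(649,22,42),(707,33,42),(717,43,42)])
E
```

```text
t 1.40 pos [ 236.9 -578.3  194.3] zyaw 1.960 y [-0. -0. -1.] F [-0.1 -0.2 -0.2] w 85.5 j [-0.92  0.38  0.01  0.   -1.19 -0.26]
(543, 96, 190) tot [538.9   4.3 508. ] n 14 per [38.49  0.31 36.28]
(543, 96, 42) tot [  0. 148.  -0.] n 4 per [ 0. 37. -0.]
(598, 38, 42) tot [ 28.9  -0.  -74.5] n 2 per [ 14.45  -0.   -37.26]
(649, 22, 42) tot [ 41.1  -0.  -34.1] n 2 per [ 20.56  -0.   -17.07]
(707, 33, 42) tot [ 57.8  -0.  -11.8] n 2 per [28.92 -0.   -5.9 ]
(717, 43, 42) tot [13.  -0.   5.5] n 1 per [13.04 -0.    5.46]
```

```bash
M='{"delta_pos":[26.95,0.2,25.4],"rot":[0,0,0],"jaw":0}'
python3 -m creep '[{"delta_pos":[26.95,0.2,25.4],"rot":[0,0,0],"jaw":0},{"delta_pos":[26.95,0.2,25.4],"rot":[0,0,0],"jaw":0},{"delta_pos":[26.95,0.2,25.4],"rot":[0,0,0],"jaw":0},{"delta_pos":[26.95,0.2,25.4],"rot":[0,0,0],"jaw":0},{"delta_pos":[26.95,0.2,25.4],"rot":[0,0,0],"jaw":0},{"delta_pos":[26.95,0.2,25.4],"rot":[0,0,0],"jaw":0},{"delta_pos":[26.95,0.2,25.4],"rot":[0,0,0],"jaw":0},{"delta_pos":[26.95,0.2,25.4],"rot":[0,0,0],"jaw":0},{"delta_pos":[26.95,0.2,25.4],"rot":[0,0,0],"jaw":0},{"delta_pos":[26.95,0.2,25.4],"rot":[0,0,0],"jaw":0}]'
python3 -m creep '[{"delta_pos":[26.95,0.2,25.4],"rot":[0,0,0],"jaw":0},{"delta_pos":[26.95,0.2,25.4],"rot":[0,0,0],"jaw":0},{"delta_pos":[26.95,0.2,25.4],"rot":[0,0,0],"jaw":0},{"delta_pos":[26.95,0.2,25.4],"rot":[0,0,0],"jaw":0},{"delta_pos":[26.95,0.2,25.4],"rot":[0,0,0],"jaw":0},{"delta_pos":[26.95,0.2,25.4],"rot":[0,0,0],"jaw":0},{"delta_pos":[26.95,0.2,25.4],"rot":[0,0,0],"jaw":0},{"delta_pos":[26.95,0.2,25.4],"rot":[0,0,0],"jaw":0},{"delta_pos":[26.95,0.2,25.4],"rot":[0,0,0],"jaw":0},{"delta_pos":[26.95,0.2,25.4],"rot":[0,0,0],"jaw":0}]'
python3 - <<'E'
from h import *
path([(543,96,190),(543,96,42),(598,38,42),(649,22,42),(707,33,42),(717,43,42)])
cv2.imwrite("pics/w1.png",cv2.resize(arm.get_image("wrist")[:,:,::-1],(800,600)))
print(w("wrist",[280,210],0))
E
```

```text
clock: 2.23
position: [390.5, -239.5, 192.7]
ee_rot: [0.694, 0.137, -0.136, -0.694]
contact_force: [0.4, -0.4, 0.6]
gripper_width: 0.2
clock: 3.07
position: [543.6, 98.0, 190.6]
ee_rot: [-0.694, -0.137, 0.137, 0.694]
contact_force: [0.5, -0.6, 0.9]
gripper_width: 0.2
t 3.07 pos [543.6  98.  190.6] zyaw 1.960 y [ 0.001  0.    -1.   ] F [ 0.5 -0.6  0.9] w 0.2 j [ 0.47  0.26 -0.18  0.   -1.13 -1.65]
(543, 96, 190) tot [-1.3  0.6 -1.6] n 1 per [-1.31  0.6  -1.58]
(543, 96, 42) tot [-1.00e-01  1.48e+02  0.00e+00] n 4 per [-2.0e-02  3.7e+01  0.0e+00]
(598, 38, 42) tot [ 28.9   0.  -74.5] n 2 per [ 1.444e+01  1.000e-02 -3.727e+01]
(649, 22, 42) tot [ 41.1   0.  -34.2] n 2 per [ 2.056e+01  1.000e-02 -1.708e+01]
(707, 33, 42) tot [ 57.8   0.  -11.8] n 2 per [ 2.892e+01  2.000e-02 -5.920e+00]
(717, 43, 42) tot [13.   0.   5.5] n 1 per [1.305e+01 1.000e-02 5.460e+00]
[[587.22004871 119.16211859   0.        ]]
```

View pics/w1.png

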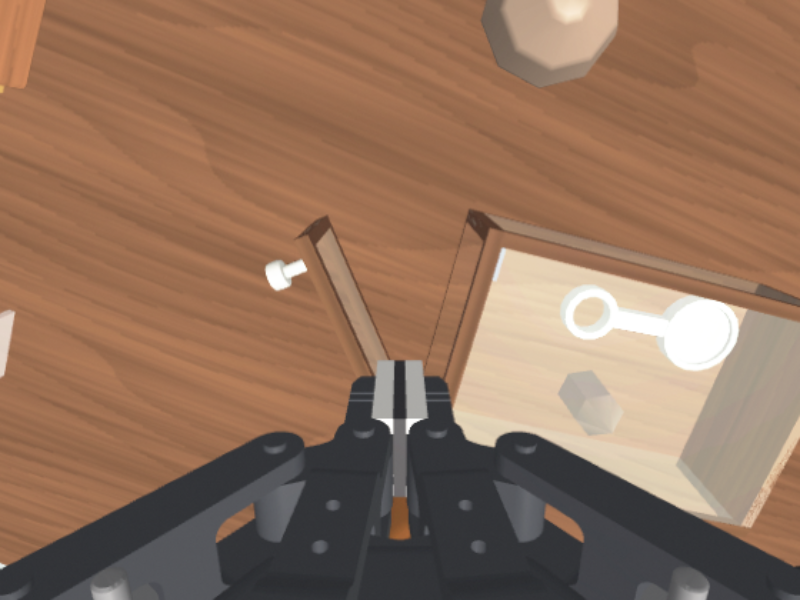

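Run:
```python
from h import *
np.set_printoptions(precision=1,suppress=True)
k=.7
c=arm.calibration("wrist")
print("target px",pr("wrist",[[543,96,42],[543,96,86]])/k)
for n,p,z in(("cab front top corner",(500,233),88),("cab front bottom corner",(470,210),0),("door edge top in/out",(328,218),86),("",(298,236),86),("door edge lower corner",(315,255),6),("eye",(590,312),11),("ring",(699,332),11),("pullhead",(275,275),68),("quartz",(597,408),36)):print(n,w("wrist",np.array(p)*k,z))
q=(562.4,267.5,1.73)
def cab(x,y,z):return (q[0]+x*np.cos(q[2])-y*np.sin(q[2]),q[1]+x*np.sin(q[2])+y*np.cos(q[2]),z)
for m in((-120,83,88),(-120,83,0),(120,-83,88),(120,83,88),(-120,-83,88)):print(m,"wrist",pr("wrist",cab(*m))/k,"top",(pr("top",cab(*m))-(90,118))*4)
```

```text
target px [[393.2 246.9]
 [392.3 262.2]]
cab front top corner [[503.9 145.3  88. ]]
cab front bottom corner [[504.5 139.9   0. ]]
door edge top in/out [[533.2  53.1  86. ]]
 [[549.3  40.9  86. ]]
door edge lower corner [[577.4  47.6   6. ]]
eye [[538.2 253.4  11. ]]
ring [[520.  340.2  11. ]]
pullhead [[582.1  33.6  68. ]]
quartz [[598.6 282.6  36. ]]
(-120, 83, 88) wrist [[488.1 219.3]] top [[504.7 335.3]]
(-120, 83, 0) wrist [[467.7 201.4]] top [[528.6 354.8]]
(120, -83, 88) wrist [[747.3 530.4]] top [[19.8 82.7]]
(120, 83, 88) wrist [[861.  312.8]] top [[ 41.7 395.1]]
(-120, -83, 88) wrist [[416.4 467.8]] top [[470.5  22. ]]
```

The wrist view shows the fingers hovering over the gap between the door (edge at 315,225) and the cabinet front (corner at 500,233). The cabinet pose agrees with the top view to about 4 mm. I'll go down and sweep the door open.

```bash
python3 -m creep '[{"delta_pos":[-1,30,-1],"rot":[0,0,0],"jaw":0},{"delta_pos":[0,30,0],"rot":[0,0,0],"jaw":0},{"delta_pos":[0,30,0],"rot":[0,0,0],"jaw":0},{"delta_pos":[0,30,0],"rot":[0,0,0],"jaw":0},{"delta_pos":[0,28,0],"rot":[0,0,0],"jaw":0},{"delta_pos":[0,0,0],"rot":[0,0,0],"jaw":0},{"delta_pos":[7,0,-18.6],"rot":[0,0,0],"jaw":0},{"delta_pos":[7,0,-18.6],"rot":[0,0,0],"jaw":0},{"delta_pos":[7,0,-18.6],"rot":[0,0,0],"jaw":0},{"delta_pos":[8,0,-18.6],"rot":[0,0,0],"jaw":0}]'
python3 -m creep '[{"delta_pos":[14,0,-11.5],"rot":[0,0,0],"jaw":0},{"delta_pos":[14,0,-11.5],"rot":[0,0,0],"jaw":0},{"delta_pos":[14,0,-11.5],"rot":[0,0,0],"jaw":0},{"delta_pos":[15,0,-3],"rot":[0,0,0],"jaw":0},{"delta_pos":[15,0,-3],"rot":[0,0,0],"jaw":0},{"delta_pos":[14,0,-3],"rot":[0,0,0],"jaw":0},{"delta_pos":[14,0,-3],"rot":[0,0,0],"jaw":0},{"delta_pos":[6.5,0,2.7],"rot":[0,0,0],"jaw":0},{"delta_pos":[6.5,0,2.7],"rot":[0,0,0],"jaw":0},{"delta_pos":[0,0,0],"rot":[0,0,0],"jaw":0}]'
python3 - <<'E'
from h import *
np.set_printoptions(precision=1,suppress=True)
st()
a=arm.get_image("top");cv2.imwrite("pics/t3.png",cv2.resize(a[80:260,90:330,::-1],None,fx=3,fy=3))
E
```

```text
clock: 3.95
position: [599.0, 36.7, 44.2]
ee_rot: [-0.694, -0.138, 0.136, 0.694]
contact_force: [-0.7, 1.1, 0.4]
gripper_width: -0.0
clock: 4.78
position: [718.7, 42.7, 43.2]
ee_rot: [-0.694, -0.138, 0.136, 0.694]
contact_force: [0.4, -0.8, -1.4]
gripper_width: -0.2
t 4.78 pos [718.7  42.7  43.2] zyaw 1.960 y [ 0.  0. -1.] F [ 0.4 -0.8 -1.4] w -0.2 j [ 0.3  0.7  0.1  0.  -1.  -1.5]
```

View pics/t3.png

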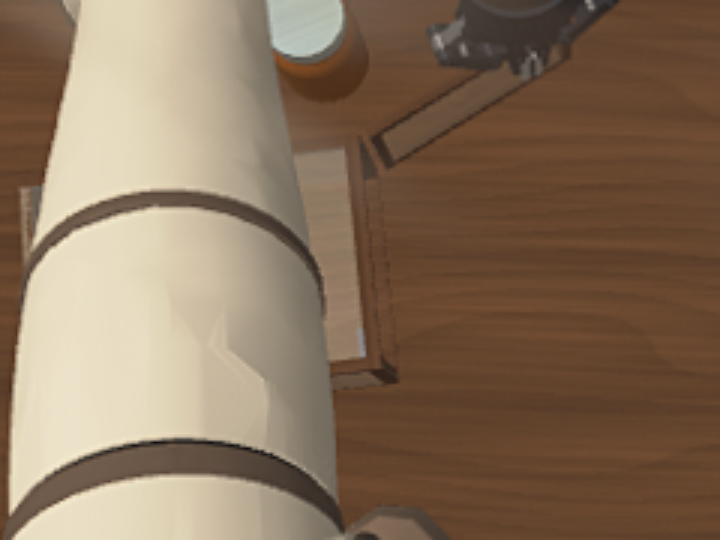

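The door has swung well past square, to about 2.0 rad. I'll back off, rise and go above the picker.

Run:
```python
from h import *
path([(697,33,43),(697,33,180)]);
path([(487,-197,150)],-0.415)
```

```text
t 4.83 pos [718.   42.4  43. ] zyaw 1.960 y [ 0.001  0.    -1.   ] F [-0.4 -0.1 -0.6] w -0.1 j [ 0.28  0.66  0.09 -0.   -1.   -1.46]
(697, 33, 43) tot [-23.   -0.   -0.8] n 1 per [-22.97  -0.05  -0.76]
(697, 33, 180) tot [ 1.00e-01 -1.37e+02 -0.00e+00] n 4 per [ 3.000e-02 -3.425e+01 -0.000e+00]
t 4.83 pos [718.   42.4  43. ] zyaw 1.960 y [ 0.001  0.    -1.   ] F [-0.4 -0.1 -0.6] w -0.1 j [ 0.28  0.66  0.09 -0.   -1.   -1.46]
(487, -197, 150) tot [-224.7 -107.2 -245.2] n 6 per [-37.45 -17.87 -40.87]
```

```bash
python3 -m creep '[{"delta_pos":[-23,0,-0.8],"rot":[0,0,0],"jaw":0},{"delta_pos":[0,-34,0],"rot":[0,0,0],"jaw":0},{"delta_pos":[0,-34,0],"rot":[0,0,0],"jaw":0},{"delta_pos":[0,-35,0],"rot":[0,0.1,0],"jaw":0},{"delta_pos":[0,-34,0],"rot":[0,0.105,0],"jaw":60},{"delta_pos":[0,0,0],"rot":[0,0.105,0],"jaw":60},{"delta_pos":[0,0,0],"rot":[0,0.105,0],"jaw":60},{"delta_pos":[-25.5,3.75,-29.4],"rot":[0,0,0],"jaw":60},{"delta_pos":[-25.5,3.75,-29.4],"rot":[0,0,0],"jaw":60},{"delta_pos":[-25.5,3.75,-29.4],"rot":[0,0,0],"jaw":60}]'
python3 -m creep '[{"delta_pos":[-25.5,3.75,-29.4],"rot":[0,0,0],"jaw":60},{"delta_pos":[-25.5,3.75,-29.4],"rot":[0,0,0],"jaw":60},{"delta_pos":[-25.5,3.75,-29.4],"rot":[0,0,0],"jaw":60},{"delta_pos":[-25.5,3.75,-29.4],"rot":[0,0,0],"jaw":60},{"delta_pos":[-25.5,3.75,-29.4],"rot":[0,0,0],"jaw":60},{"delta_pos":[0,0,0],"rot":[0,0,0],"jaw":60},{"delta_pos":[0,0,0],"rot":[0,0,0],"jaw":60},{"delta_pos":[0,0,0],"rot":[0,0,0],"jaw":60},{"delta_pos":[0,0,0],"rot":[0,0,0],"jaw":60},{"delta_pos":[0,0,0],"rot":[0,0,0],"jaw":60}]'
python3 - <<'E'
from h import *
np.set_printoptions(precision=1,suppress=True)
st()
a=arm.get_image("wrist");cv2.imwrite("pics/w4.png",cv2.resize(a[:,:,::-1],(800,600)))
c=arm.calibration("wrist");np.save("c.npy",c,allow_pickle=True)
a=arm.get_image("top");cv2.imwrite("pics/t4.png",a[:,:,::-1])
print(pr("wrist",[[487,-197,52],[501,-197.5,52],[664,-201.5,47],[663,-201.5,1]])/.7)
E
```

```text
clock: 5.67
position: [616.2, -54.2, 168.0]
ee_rot: [-0.707, 0.009, -0.009, 0.707]
contact_force: [0.4, -1.0, 0.1]
gripper_width: 60.2
clock: 6.5
position: [487.6, -196.7, 149.5]
ee_rot: [0.707, -0.008, 0.009, -0.707]
contact_force: [0.3, 0.2, 0.6]
gripper_width: 60.0
t 6.50 pos [ 487.6 -196.7  149.5] zyaw 1.546 y [ 0. -0. -1.] F [0.3 0.2 0.6] w 60.0 j [-0.1  0.3 -0.3 -0.  -1.  -1.5]
[[399.7 275.6]
 [399.4 299.3]
 [399.7 526.3]
 [399.7 482.2]]
```

View pics/w4.png

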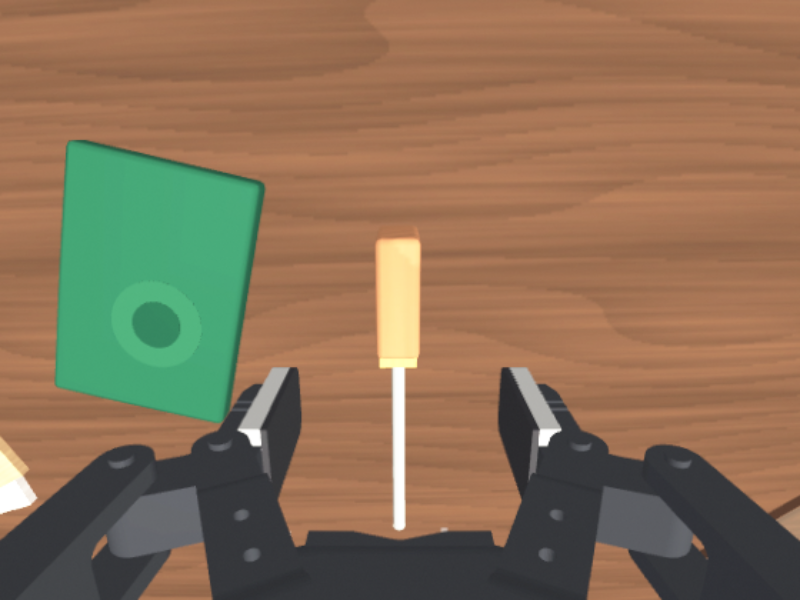

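The wrist view shows the picker grip centred at (398,300), as predicted. The slab corners are at (70,142), (263,183), (222,421) and (57,386). Grasping now.

```bash
python3 -m creep '[{"delta_pos":[0,27,0],"rot":[0,0,0],"jaw":60},{"delta_pos":[0,27,0],"rot":[0,0,0],"jaw":60},{"delta_pos":[0,27,0],"rot":[0,0,0],"jaw":60},{"delta_pos":[0,27,0],"rot":[0,0,0],"jaw":60},{"delta_pos":[0,25,0],"rot":[0,0,0],"jaw":60},{"delta_pos":[0,0,0],"rot":[0,0,0],"jaw":60},{"delta_pos":[0,0,0],"rot":[0,0,0],"jaw":15},{"delta_pos":[0,0,0],"rot":[0,0,0],"jaw":15},{"delta_pos":[0,0,0],"rot":[0,0,0],"jaw":15},{"delta_pos":[0,0,0],"rot":[0,0,0],"jaw":15}]'
python3 - <<'E'
from h import *
np.set_printoptions(precision=1,suppress=True)
st()
c=np.load("c.npy",allow_pickle=True).item()
S=w("wrist",np.array([(70,142),(263,183),(222,421),(57,386)])*.7,20,c);print(S,S.mean(0),np.linalg.norm(np.diff(S,axis=0),axis=1))
d=S[2]-S[1];print("slab yaw",np.arctan2(d[1],d[0]))
print("rod end",w("wrist",np.array([399,528])*.7,47,c),"grip top ends",w("wrist",np.array([(398,239),(398,358)])*.7,52,c))
E
```

```text
clock: 7.43
position: [488.1, -197.6, 18.0]
ee_rot: [0.707, -0.008, 0.01, -0.707]
contact_force: [-0.6, 0.5, 1.1]
gripper_width: 15.4
t 7.43 pos [ 488.1 -197.6   18. ] zyaw 1.545 y [ 0. -0. -1.] F [-0.6  0.5  1.1] w 15.4 j [-0.1  0.4 -0.5  0.  -0.7 -1.5]
[[ 407.6 -392.4   20. ]
 [ 435.9 -277.8   20. ]
 [ 596.4 -323.1   20. ]
 [ 567.8 -435.9   20. ]] [ 501.9 -357.3   20. ] [118.  166.8 116.3]
slab yaw -0.2754517840838556
rod end [[ 665.7 -202.    47. ]] grip top ends [[ 466.3 -197.4   52. ]
 [ 537.6 -199.2   52. ]]
```

Run:
```python
from h import *
s,R=st()
a=arm.get_image("wrist");b=arm.get_image("scene")
cv2.imwrite("pics/w5.png",np.hstack([cv2.resize(a,(400,300)),cv2.resize(b[130:250,120:280],(400,300))])[:,:,::-1])
```

```text
t 7.43 pos [ 488.1 -197.6   18. ] zyaw 1.545 y [ 0.004 -0.    -1.   ] F [-0.6  0.5  1.1] w 15.4 j [-0.08  0.42 -0.46  0.   -0.69 -1.52]
```

View pics/w5.png

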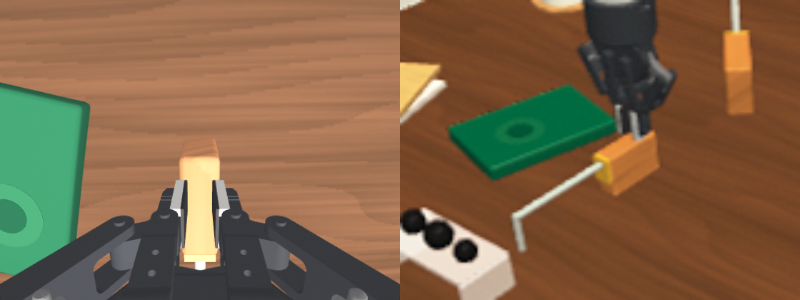

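The wrist and scene views show the pads on both sides of the grip at mid-block, although the reading says 15.4. I'll tighten, lift and swing round to face the cabinet.

```bash
python3 -m creep '[{"delta_pos":[0,0,0],"rot":[0,0,0],"jaw":0},{"delta_pos":[0,0,0],"rot":[0,0,0],"jaw":0},{"delta_pos":[0,0,0],"rot":[0,0,0],"jaw":0},{"delta_pos":[0,-10,0],"rot":[0,0,0],"jaw":0},{"delta_pos":[0,-20,0],"rot":[0,0,0],"jaw":0},{"delta_pos":[0,-25,0],"rot":[0,0,0],"jaw":0},{"delta_pos":[0,-25,0],"rot":[0,0,0],"jaw":0},{"delta_pos":[0,-20,0],"rot":[0,0,0],"jaw":0},{"delta_pos":[0,-12,0],"rot":[0,0,0],"jaw":0},{"delta_pos":[0,0,0],"rot":[0,0,0],"jaw":0}]'
python3 - <<'E'
from h import *
s,R=st()
a=arm.get_image("wrist");b=arm.get_image("scene")
cv2.imwrite("pics/w6.png",np.hstack([cv2.resize(a,(400,300)),cv2.resize(b[130:250,120:280],(400,300))])[:,:,::-1])
g=cv2.cvtColor(a,6)
E
```

```text
clock: 8.37
position: [488.9, -198.0, 132.3]
ee_rot: [0.708, -0.006, 0.012, -0.707]
contact_force: [0.9, 0.2, 0.8]
gripper_width: 0.1
t 8.37 pos [ 488.9 -198.   132.3] zyaw 1.545 y [ 0.007 -0.002 -1.   ] F [0.9 0.2 0.8] w 0.1 j [-0.08  0.27 -0.33  0.   -0.96 -1.52]
```

View pics/w6.png

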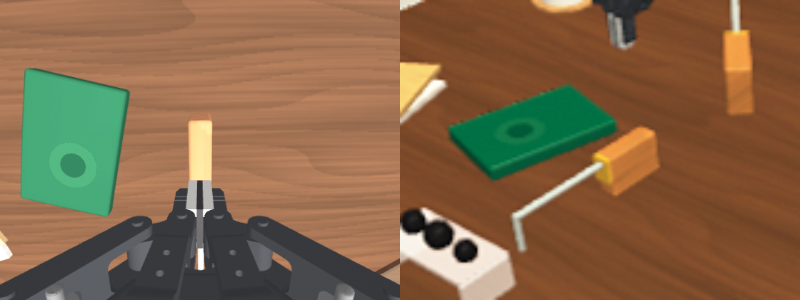

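Run:
```python
from h import *
np.set_printoptions(precision=1,suppress=True)
f=lambda X:(pr("scene",X)-(120,130))*2.5+(400,0)
print("tcp then",f([488.1,-197.6,18]),"tcp z50",f([488.1,-197.6,50]),"tcp now",f(arm.read_state()["position"]))
print("block top corners",f([[539,-185,52],[465,-185,52],[539,-211,52],[465,-211,52]]))
print("block bottom",f([[539,-185,0],[465,-185,0]]))
```

```text
tcp then [[637.3 159.9]] tcp z50 [[634.5 136.6]] tcp now [[628.3  75.2]]
block top corners [[611.  158.9]
 [656.2 129.6]
 [594.1 151.4]
 [639.5 122.7]]
block bottom [[616.2 197.2]
 [660.1 167.1]]
```

Run:
```python
from h import *
np.set_printoptions(precision=2,suppress=True)
s,R=st();p=s["position"]
for d in(0,19,38):
  X=p-R[:,1]*d;print(d,"wrist(800)",pr("wrist",X)/.7,"scene crop",(pr("scene",X)-(120,130))*2.5+(400,0),"top",pr("top",X))
c=arm.calibration("wrist");print("cam pos",-np.array(c["R"]).T@c["t"]-p)
b=arm.get_image("top");x,y=pr("top",p)[0].astype(int);A=cv2.resize(b[y-45:y+45,x-60:x+60],(400,300));print(x,y)
a=arm.get_image("wrist")
cv2.imwrite("pics/w7.png",np.hstack([cv2.resize(a[200:410,140:420],(400,300)),A])[:,:,::-1])
```

```text
t 8.47 pos [ 486.6 -197.4  128.7] zyaw 1.544 y [ 0.  0. -1.] F [ 0.1 -0.2 -0.6] w 0.4 j [-0.08  0.28 -0.33 -0.   -0.96 -1.52]
0 wrist(800) [[400.29 340.48]] scene crop [[628.31  75.21]] top [[385.04 211.03]]
19 wrist(800) [[400.34 361.  ]] scene crop [[626.48  59.76]] top [[387.56 210.01]]
38 wrist(800) [[400.4  386.25]] scene crop [[624.61  43.99]] top [[390.21 208.94]]
cam pos [-72.05   1.72 179.85]
385 211
```

View pics/w7.png

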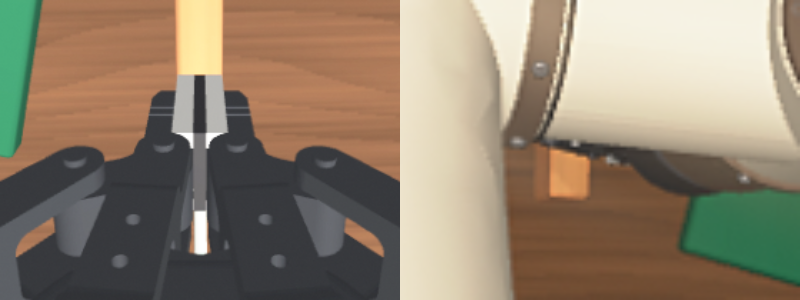

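The wrist view (tips at row 360, predicted 340) and the scene view both put the real fingertips some 19–34 mm above the reported TCP. That explains the missed grasp. I'll probe the bare shelf gently to find the true offset.

```bash
python3 -m creep '[{"delta_pos":[0,5,28],"rot":[0,0,0],"jaw":0},{"delta_pos":[0,5,28],"rot":[0,0,0],"jaw":0},{"delta_pos":[0,28,0],"rot":[0,0,0],"jaw":0},{"delta_pos":[0,28,0],"rot":[0,0,0],"jaw":0},{"delta_pos":[0,28,0],"rot":[0,0,0],"jaw":0},{"delta_pos":[0,20,0],"rot":[0,0,0],"jaw":0},{"delta_pos":[0,11,0],"rot":[0,0,0],"jaw":0},{"delta_pos":[0,3,0],"rot":[0,0,0],"jaw":0},{"delta_pos":[0,0,0],"rot":[0,0,0],"jaw":0},{"delta_pos":[0,0,0],"rot":[0,0,0],"jaw":0}]'
python3 - <<'E'
from h import *
np.set_printoptions(precision=2,suppress=True)
s,R=st()
E
```

```text
clock: 9.4
position: [488.3, -141.6, 0.3]
ee_rot: [0.707, -0.009, 0.009, -0.707]
contact_force: [-0.3, -1.1, 0.7]
gripper_width: 0.3
t 9.40 pos [ 488.3 -141.6    0.3] zyaw 1.545 y [-0. -0. -1.] F [-0.3 -1.1  0.7] w 0.3 j [ 0.04  0.43 -0.51  0.   -0.63 -1.63]
```

```bash
python3 -m creep '[{"delta_pos":[0,3,0],"rot":[0,0,0],"jaw":0},{"delta_pos":[0,3,0],"rot":[0,0,0],"jaw":0},{"delta_pos":[0,3,0],"rot":[0,0,0],"jaw":0},{"delta_pos":[0,3,0],"rot":[0,0,0],"jaw":0},{"delta_pos":[0,0,0],"rot":[0,0,0],"jaw":0},{"delta_pos":[0,0,0],"rot":[0,0,0],"jaw":0},{"delta_pos":[0,0,0],"rot":[0,0,0],"jaw":0},{"delta_pos":[0,0,0],"rot":[0,0,0],"jaw":0},{"delta_pos":[0,0,0],"rot":[0,0,0],"jaw":0},{"delta_pos":[0,0,0],"rot":[0,0,0],"jaw":0}]'
python3 - <<'E'
from h import *
s,R=st();b=arm.get_image("scene");a=arm.get_image("wrist")
u=(cv2.resize(b[120:240,130:290],(400,300)));v=cv2.resize(a,(400,300))
cv2.imwrite("pics/w8.png",np.hstack([v,u])[:,:,::-1])
print((pr("scene",[[488,-141.6,0],[488,-141.6,20]])-(130,120))*2.5+(400,0))
E
```

```text
clock: 10.23
position: [488.3, -141.5, -11.6]
ee_rot: [-0.707, 0.009, -0.009, 0.707]
contact_force: [-0.3, -0.2, -0.5]
gripper_width: 0.1
t 10.23 pos [ 488.3 -141.5  -11.6] zyaw 1.545 y [ 0.  0. -1.] F [-0.3 -0.2 -0.5] w 0.1 j [ 0.04  0.45 -0.52  0.   -0.6  -1.63]
[[649.97537532 213.67864151]
 [648.60787813 199.25138497]]
```

View pics/w8.png

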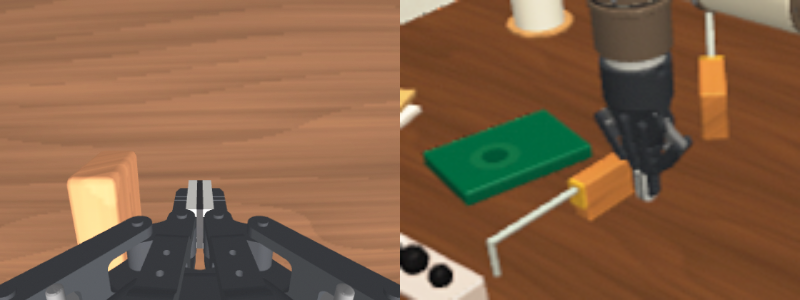

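The scene view shows the fingertip about 17 mm above the shelf at reported z = -11.6, so the offset is about 29 mm. I'll confirm it by contact.

```bash
python3 -m creep '[{"delta_pos":[0,4,0],"rot":[0,0,0],"jaw":0},{"delta_pos":[0,4,0],"rot":[0,0,0],"jaw":0},{"delta_pos":[0,2,0],"rot":[0,0,0],"jaw":0},{"delta_pos":[0,0,0],"rot":[0,0,0],"jaw":0},{"delta_pos":[0,0,0],"rot":[0,0,0],"jaw":0},{"delta_pos":[0,0,0],"rot":[0,0,0],"jaw":0},{"delta_pos":[0,0,0],"rot":[0,0,0],"jaw":0},{"delta_pos":[0,0,0],"rot":[0,0,0],"jaw":0},{"delta_pos":[0,0,0],"rot":[0,0,0],"jaw":0},{"delta_pos":[0,0,0],"rot":[0,0,0],"jaw":0}]'
```

```text
clock: 11.17
position: [488.2, -141.5, -21.6]
ee_rot: [-0.707, 0.009, -0.009, 0.707]
contact_force: [-0.1, -0.7, -0.1]
gripper_width: 0.2
```

```bash
python3 -m creep '[{"delta_pos":[0,1,0],"rot":[0,0,0],"jaw":0},{"delta_pos":[0,1,0],"rot":[0,0,0],"jaw":0},{"delta_pos":[0,1,0],"rot":[0,0,0],"jaw":0},{"delta_pos":[0,0,0],"rot":[0,0,0],"jaw":0},{"delta_pos":[0,0,0],"rot":[0,0,0],"jaw":0},{"delta_pos":[0,0,0],"rot":[0,0,0],"jaw":0},{"delta_pos":[0,0,0],"rot":[0,0,0],"jaw":0},{"delta_pos":[0,0,0],"rot":[0,0,0],"jaw":0},{"delta_pos":[0,0,0],"rot":[0,0,0],"jaw":0},{"delta_pos":[0,0,0],"rot":[0,0,0],"jaw":0}]'
```

```text
clock: 12.0
position: [488.2, -141.5, -24.6]
ee_rot: [-0.707, 0.009, -0.009, 0.707]
contact_force: [-0.6, 0.6, -0.7]
gripper_width: -0.0
```

```bash
python3 -m creep '[{"delta_pos":[0,1,0],"rot":[0,0,0],"jaw":0},{"delta_pos":[0,1,0],"rot":[0,0,0],"jaw":0},{"delta_pos":[0,0.5,0],"rot":[0,0,0],"jaw":0},{"delta_pos":[0,0,0],"rot":[0,0,0],"jaw":0},{"delta_pos":[0,0,0],"rot":[0,0,0],"jaw":0},{"delta_pos":[0,0,0],"rot":[0,0,0],"jaw":0},{"delta_pos":[0,0,0],"rot":[0,0,0],"jaw":0},{"delta_pos":[0,0,0],"rot":[0,0,0],"jaw":0},{"delta_pos":[0,0,0],"rot":[0,0,0],"jaw":0},{"delta_pos":[0,0,0],"rot":[0,0,0],"jaw":0}]'
```

```text
clock: 12.83
position: [488.2, -141.5, -27.2]
ee_rot: [-0.707, 0.009, -0.009, 0.707]
contact_force: [-0.3, -0.5, -0.3]
gripper_width: 0.1
```

```bash
python3 -m creep '[{"delta_pos":[0,1,0],"rot":[0,0,0],"jaw":0},{"delta_pos":[0,1,0],"rot":[0,0,0],"jaw":0},{"delta_pos":[0,0,0],"rot":[0,0,0],"jaw":0},{"delta_pos":[0,0,0],"rot":[0,0,0],"jaw":0},{"delta_pos":[0,0,0],"rot":[0,0,0],"jaw":0},{"delta_pos":[0,0,0],"rot":[0,0,0],"jaw":0},{"delta_pos":[0,0,0],"rot":[0,0,0],"jaw":0},{"delta_pos":[0,0,0],"rot":[0,0,0],"jaw":0},{"delta_pos":[0,0,0],"rot":[0,0,0],"jaw":0},{"delta_pos":[0,0,0],"rot":[0,0,0],"jaw":0}]'
```

```text
clock: 13.67
position: [488.2, -141.5, -29.2]
ee_rot: [-0.707, 0.009, -0.009, 0.707]
contact_force: [0.1, -0.7, -0.8]
gripper_width: 0.0
```

```bash
python3 -m creep '[{"delta_pos":[0,1,0],"rot":[0,0,0],"jaw":0},{"delta_pos":[0,1,0],"rot":[0,0,0],"jaw":0},{"delta_pos":[0,0,0],"rot":[0,0,0],"jaw":0},{"delta_pos":[0,0,0],"rot":[0,0,0],"jaw":0},{"delta_pos":[0,0,0],"rot":[0,0,0],"jaw":0},{"delta_pos":[0,0,0],"rot":[0,0,0],"jaw":0},{"delta_pos":[0,0,0],"rot":[0,0,0],"jaw":0},{"delta_pos":[0,0,0],"rot":[0,0,0],"jaw":0},{"delta_pos":[0,0,0],"rot":[0,0,0],"jaw":0},{"delta_pos":[0,0,0],"rot":[0,0,0],"jaw":0}]'
python3 - <<'E'
from h import *
s,R=st()
b=arm.get_image("scene");c=b[150:215,200:260].astype(int)
# pale finger pixels: low saturation, bright
m=(c.max(2)-c.min(2)<35)&(c.max(2)>120);y,x=np.nonzero(m)
for r in range(np.max(y)-12,np.max(y)+1):print(r+150,(x[y==r]+200).tolist())
for z in(0,5,10):print(z,pr("scene",[[477,-141.5,z],[499,-141.5,z],[488,-127,z]]).round(1).tolist())
E
```

```text
clock: 14.5
position: [488.2, -141.5, -31.1]
ee_rot: [-0.707, 0.009, -0.009, 0.707]
contact_force: [-0.5, 0.2, 0.1]
gripper_width: -0.0
t 14.50 pos [ 488.2 -141.5  -31.1] zyaw 1.545 y [ 0.  0. -1.] F [-0.5  0.2  0.1] w -0.0 j [ 0.04  0.48 -0.54 -0.   -0.56 -1.63]
193 []
194 [225]
195 [200, 225, 226, 227]
196 [200, 227, 228]
197 [227, 228]
198 [227, 228]
199 [227, 228]
200 [227, 228, 229]
201 [225, 228, 229]
202 [225, 228, 229]
203 [225, 228, 229]
204 [228, 229]
205 [228, 229, 230]
0 [[232.5, 203.7], [227.5, 207.3], [233.9, 207.2]]
5 [[232.4, 202.2], [227.3, 205.9], [233.7, 205.8]]
10 [[232.3, 200.8], [227.2, 204.4], [233.6, 204.3]]
```

The tip is now only a few mm above the shelf at reported z = -31, so the true tip is about reported + 35 mm. That's enough for both grasps. I'll rise, go over the grip and regrasp 33 mm deeper.

```bash
python3 -m creep '[{"delta_pos":[0,-30,0],"rot":[0,0,0],"jaw":0},{"delta_pos":[0,-38,0],"rot":[0,0,0],"jaw":0},{"delta_pos":[0,-38,0],"rot":[0,0,0],"jaw":60},{"delta_pos":[0,0,-20],"rot":[0,0,0],"jaw":60},{"delta_pos":[0,0,-36.5],"rot":[0,0,0],"jaw":60},{"delta_pos":[0,0,0],"rot":[0,0,0],"jaw":60},{"delta_pos":[0,30,0],"rot":[0,0,0],"jaw":60},{"delta_pos":[0,30,0],"rot":[0,0,0],"jaw":60},{"delta_pos":[0,20,0],"rot":[0,0,0],"jaw":60},{"delta_pos":[0,9,0],"rot":[0,0,0],"jaw":60}]'
python3 -m creep '[{"delta_pos":[0,0,0],"rot":[0,0,0],"jaw":60},{"delta_pos":[0,0,0],"rot":[0,0,0],"jaw":10},{"delta_pos":[0,0,0],"rot":[0,0,0],"jaw":10},{"delta_pos":[0,0,0],"rot":[0,0,0],"jaw":10},{"delta_pos":[0,0,0],"rot":[0,0,0],"jaw":10},{"delta_pos":[0,0,0],"rot":[0,0,0],"jaw":10},{"delta_pos":[0,0,0],"rot":[0,0,0],"jaw":10},{"delta_pos":[0,0,0],"rot":[0,0,0],"jaw":10},{"delta_pos":[0,0,0],"rot":[0,0,0],"jaw":10},{"delta_pos":[0,0,0],"rot":[0,0,0],"jaw":10}]'
```

```text
clock: 15.38
position: [484.2, -197.7, -17.1]
ee_rot: [-0.707, 0.012, -0.008, 0.707]
contact_force: [0.1, 0.2, 0.2]
gripper_width: 59.9
clock: 16.22
position: [488.1, -198.1, -12.6]
ee_rot: [0.707, -0.008, 0.01, -0.707]
contact_force: [-1.0, 2.0, 6.5]
gripper_width: 25.4
```

Gripped at 25.4 mm. I'll lift, turn to the cabinet's direction and move in front of the mouth.

```bash
python3 -m creep '[{"delta_pos":[0,-15,0],"rot":[0,0,0],"jaw":10},{"delta_pos":[0,-25,0],"rot":[0,0,0],"jaw":10},{"delta_pos":[0,-30,0],"rot":[0,0,0],"jaw":10},{"delta_pos":[0,-30,0],"rot":[0,-0.06,0],"jaw":10},{"delta_pos":[0,-20,0],"rot":[0,-0.115,0],"jaw":10},{"delta_pos":[0,0,0],"rot":[0,-0.115,0],"jaw":10},{"delta_pos":[0,0,0],"rot":[0,-0.115,0],"jaw":10},{"delta_pos":[0,0,0],"rot":[0,-0.115,0],"jaw":10},{"delta_pos":[0,0,0],"rot":[0,-0.115,0],"jaw":10},{"delta_pos":[0,0,0],"rot":[0,-0.115,0],"jaw":10}]'
python3 -m creep '[{"delta_pos":[0,0,0],"rot":[0,-0.115,0],"jaw":10},{"delta_pos":[0,0,0],"rot":[0,-0.115,0],"jaw":10},{"delta_pos":[0,0,0],"rot":[0,-0.115,0],"jaw":10},{"delta_pos":[0,0,0],"rot":[0,-0.115,0],"jaw":10},{"delta_pos":[0,0,0],"rot":[0,-0.115,0],"jaw":10},{"delta_pos":[0,0,0],"rot":[0,-0.115,0],"jaw":10},{"delta_pos":[0,0,0],"rot":[0,-0.115,0],"jaw":10},{"delta_pos":[0,0,0],"rot":[0,-0.115,0],"jaw":10},{"delta_pos":[0,0,0],"rot":[0,-0.085,0],"jaw":10},{"delta_pos":[0,0,0],"rot":[0,0,0],"jaw":10}]'
python3 - <<'E'
from h import *
path([(585.5,-61,108),(585.5,-61,12)])
for n in("scene","top"):
  arm.get_image(n);print(n,[(np.round(d["location"],1).tolist(),round(d["p"],2)) for d in arm.find_in(n,"hook_tip")])
p=arm.read_state()["position"]
E
```

```text
clock: 17.05
position: [486.1, -197.8, 105.7]
ee_rot: [-0.66, -0.252, 0.252, 0.661]
contact_force: [-0.7, 0.1, -1.3]
gripper_width: 25.0
clock: 17.88
position: [486.1, -197.9, 105.6]
ee_rot: [-0.458, -0.538, 0.538, 0.459]
contact_force: [-0.0, -0.9, -1.6]
gripper_width: 25.4
t 17.88 pos [ 486.1 -197.9  105.6] zyaw -2.983 y [-0.001  0.    -1.   ] F [-0.  -0.9 -1.6] w 25.4 j [-0.08  0.3  -0.36 -0.   -0.91  0.24]
(585.5, -61, 108) tot [ 119.4   -2.4 -119.8] n 3 per [ 39.81  -0.79 -39.93]
(585.5, -61, 12) tot [-0. 96. -0.] n 3 per [-2.0e-02  3.2e+01 -2.0e-02]
scene [([255.7, 157.2], 0.67), ([221.0, 159.7], 0.65), ([169.9, 179.3], 0.55)]
top [([373.9, 216.3], 0.6), ([392.9, 323.3], 0.55)]
```

```bash
python3 -m creep '[{"delta_pos":[23.9,0,-23.9],"rot":[0,0,0],"jaw":10},{"delta_pos":[23.9,0,-23.9],"rot":[0,0,0],"jaw":10},{"delta_pos":[23.9,0,-23.9],"rot":[0,0,0],"jaw":10},{"delta_pos":[23.9,0,-23.9],"rot":[0,0,0],"jaw":10},{"delta_pos":[23.9,0,-24],"rot":[0,0,0],"jaw":10},{"delta_pos":[0,25,0],"rot":[0,0,0],"jaw":10},{"delta_pos":[0,30,0],"rot":[0,0,0],"jaw":10},{"delta_pos":[0,25,0],"rot":[0,0,0],"jaw":10},{"delta_pos":[0,14,0],"rot":[0,0,0],"jaw":10},{"delta_pos":[0,0,0],"rot":[0,0,0],"jaw":10}]'
cat > chk.py <<'E'
from h import *
np.set_printoptions(precision=1,suppress=True)
s,R=st();p=s["position"];u=R[:,0]
X=lambda d,z:p+u*d+[0,0,z-p[2]+p[2]+12.6]*np.array([0,0,1])
org=p+u*14+[0,0,12.6]
loc=lambda x,z:org+u*x+[0,0,z]
for n in("top","scene"):
  a=arm.get_image(n);cv2.imwrite(f"pics/k_{n}.png",a[:,:,::-1])
  print(n,"pred tip",pr(n,loc(162,1)),"rod end",pr(n,loc(166,47)),"rod start",pr(n,loc(37,47)))
  for d in arm.masks_of(n,"picker")[:3]:
    y,x=np.nonzero(d["pixels"]);print(n,round(d["p"],2),d["location"],"bbox",x.min(),x.max(),y.min(),y.max(),"leftmost",(x.min(),y[x==x.min()].mean()),"bottom",(x[y==y.max()].mean(),y.max()))
print("loc origin",org,"tip",loc(162,1))
E
python3 chk.py
```

```text
clock: 18.92
position: [582.8, -61.3, 7.9]
ee_rot: [-0.457, -0.535, 0.54, 0.462]
contact_force: [-1.1, -0.7, -2.0]
gripper_width: 25.3
t 18.92 pos [582.8 -61.3   7.9] zyaw -2.985 y [-0. -0. -1.] F [-1.1 -0.7 -2. ] w 25.3 j [ 0.2  0.5 -0.3 -0.  -0.8 -0. ]
top pred tip [[232.6 180.7]] rod end [[228.2 177.1]] rod start [[289.3 169.5]]
top 0.93 [388.8, 323.5] bbox 359 449 290 397 leftmost (np.int64(359), np.float64(298.5)) bottom (np.float64(447.5), np.int64(397))
top 0.56 [292.4, 171.6] bbox 248 306 163 179 leftmost (np.int64(248), np.float64(175.5)) bottom (np.float64(291.0), np.int64(179))
scene pred tip [[290.1 246.4]] rod end [[291.8 232.1]] rod start [[244.5 217.5]]
scene 0.65 [255.0, 158.6] bbox 250 261 136 175 leftmost (np.int64(250), np.float64(153.5)) bottom (np.float64(256.0), np.int64(175))
scene 0.6 [169.8, 182.0] bbox 140 205 165 200 leftmost (np.int64(140), np.float64(182.5)) bottom (np.float64(158.0), np.int64(200))
scene 0.59 [238.3, 222.9] bbox 218 291 209 242 leftmost (np.int64(218), np.float64(223.5)) bottom (np.float64(290.0), np.int64(242))
loc origin [580.7 -47.5  20.5] tip [555.4 112.5  21.6]
```

Run:
```python
import cv2,numpy as np
a=cv2.imread("pics/k_scene.png").astype(int)
m=a.min(2)
print("scene cols 282-298")
for r in range(224,252):print(r,m[r,282:299].tolist())
a=cv2.imread("pics/k_top.png").astype(int);m=a.min(2)
print("top cols 222-262 step2")
for r in range(168,186):print(r,m[r,222:264:2].tolist())
```

```text
scene cols 282-298
224 [40, 38, 37, 37, 39, 40, 36, 39, 42, 39, 40, 41, 41, 41, 42, 38, 41]
225 [36, 37, 37, 36, 37, 37, 38, 40, 38, 39, 38, 39, 38, 40, 42, 42, 40]
226 [34, 35, 36, 38, 37, 37, 36, 36, 38, 36, 38, 38, 39, 41, 40, 40, 40]
227 [30, 32, 36, 37, 37, 36, 38, 36, 35, 36, 36, 38, 38, 37, 39, 38, 41]
228 [41, 23, 28, 29, 32, 34, 36, 34, 35, 38, 38, 37, 37, 38, 40, 38, 38]
229 [190, 167, 109, 45, 30, 27, 31, 32, 33, 36, 36, 35, 38, 36, 37, 38, 37]
230 [210, 208, 197, 191, 174, 118, 69, 40, 28, 31, 36, 35, 36, 37, 38, 37, 36]
231 [173, 188, 199, 207, 208, 200, 193, 172, 121, 65, 30, 33, 37, 38, 37, 36, 36]
232 [95, 116, 144, 168, 185, 200, 207, 203, 186, 139, 29, 34, 37, 37, 37, 36, 37]
233 [38, 50, 67, 88, 111, 140, 161, 171, 175, 137, 27, 34, 34, 37, 33, 35, 40]
234 [35, 34, 33, 32, 45, 67, 105, 139, 157, 129, 23, 35, 36, 36, 36, 36, 39]
235 [40, 39, 37, 32, 33, 35, 90, 141, 160, 129, 29, 34, 37, 34, 38, 38, 38]
236 [40, 40, 36, 38, 35, 36, 92, 145, 161, 129, 30, 35, 37, 36, 37, 40, 38]
237 [39, 36, 39, 41, 38, 38, 93, 146, 161, 127, 28, 38, 36, 39, 40, 38, 36]
238 [40, 41, 
[... 2220 characters left out ...]
70, 165, 161, 157, 153, 146, 140, 132, 124, 117, 115, 82, 58, 60, 61, 61, 63, 62, 64]
180 [177, 173, 169, 165, 161, 156, 153, 147, 140, 133, 126, 117, 116, 94, 58, 60, 60, 62, 64, 63, 64]
181 [177, 174, 169, 165, 161, 156, 153, 147, 140, 133, 127, 118, 115, 93, 56, 57, 58, 56, 59, 58, 60]
182 [177, 172, 169, 166, 161, 157, 151, 146, 139, 134, 128, 120, 114, 99, 59, 61, 61, 62, 62, 63, 63]
183 [178, 172, 169, 165, 160, 157, 152, 147, 141, 133, 129, 121, 115, 103, 55, 59, 59, 59, 60, 61, 62]
184 [177, 172, 169, 166, 161, 157, 151, 147, 141, 135, 129, 121, 116, 102, 51, 55, 51, 52, 52, 51, 53]
185 [178, 174, 170, 167, 161, 157, 153, 146, 142, 134, 128, 123, 117, 102, 49, 52, 55, 53, 54, 53, 55]
```

```bash
python3 - <<'E'
from h import *
np.set_printoptions(precision=1,suppress=True)
a=cv2.imread("pics/k_scene.png").astype(int).min(2)
print("scene eye by s2 (343,268):",w("scene",[343,268],11))
y0,x0=255,325
for r in range(y0,y0+26):print(r,a[r,x0:x0+34].tolist())
E
python3 -c "
from h import *
print(pr('scene',[[535.5,251,18]]))
path([(563.2,78.2,11.5)])"
```

```text
scene eye by s2 (343,268): [[536.8 247.4  11. ]]
255 [94, 94, 92, 93, 94, 94, 96, 96, 95, 94, 93, 93, 97, 100, 104, 111, 116, 117, 118, 117, 117, 118, 117, 118, 117, 119, 119, 120, 119, 120, 118, 120, 120, 118]
256 [96, 94, 94, 94, 94, 93, 92, 93, 92, 93, 95, 95, 93, 94, 95, 96, 100, 103, 110, 115, 117, 116, 117, 117, 117, 116, 119, 119, 121, 119, 119, 119, 120, 119]
257 [95, 94, 94, 94, 94, 95, 94, 92, 94, 93, 95, 94, 94, 94, 93, 93, 93, 94, 96, 99, 103, 110, 115, 116, 118, 117, 117, 116, 119, 118, 119, 119, 119, 119]
258 [94, 96, 95, 95, 95, 94, 96, 93, 94, 93, 94, 93, 93, 92, 93, 93, 91, 92, 92, 91, 93, 96, 98, 103, 108, 115, 116, 117, 118, 116, 118, 118, 118, 118]
259 [96, 93, 95, 93, 93, 93, 94, 94, 93, 95, 94, 94, 93, 91, 88, 86, 84, 91, 98, 86, 87, 89, 90, 92, 96, 100, 102, 110, 114, 116, 119, 118, 118, 116]
260 [94, 95, 93, 92, 93, 92, 93, 92, 92, 93, 92, 90, 88, 103, 142, 174, 195, 198, 201, 185, 163, 146, 99, 87, 91, 92, 94, 98, 98, 102, 107, 109, 116, 118]
261 [93, 96, 96, 94, 93, 95, 94, 93, 92, 94, 89, 93, 143, 197, 214, 227, 227, 224, 221, 215, 215, 213, 202, 179, 119, 
[... 2564 characters left out ...]
97, 97, 95, 95, 93, 92, 92, 95]
278 [71, 66, 62, 50, 32, 27, 28, 28, 29, 30, 34, 35, 33, 37, 35, 35, 38, 57, 69, 76, 99, 113, 115, 124, 119, 111, 100, 97, 97, 96, 95, 94, 94, 94]
279 [74, 73, 74, 71, 67, 62, 48, 31, 23, 24, 29, 26, 31, 34, 36, 32, 35, 35, 34, 37, 55, 69, 76, 96, 109, 111, 111, 99, 97, 96, 96, 96, 96, 94]
280 [72, 73, 74, 73, 73, 73, 70, 62, 53, 50, 29, 21, 24, 25, 30, 32, 33, 36, 34, 34, 33, 35, 36, 54, 66, 72, 90, 94, 97, 97, 97, 96, 97, 96]
[[344.92394634 266.09064417]]
t 19.12 pos [587.3 -61.2  13.3] zyaw -2.984 y [ 0.003  0.    -1.   ] F [ 0.6 -0.3 -1.2] w 25.2 j [ 0.17  0.51 -0.3   0.   -0.76 -0.01]
(563.2, 78.2, 11.5) tot [141.4   1.7   1.9] n 4 per [35.35  0.43  0.48]
```

The scene-image eye ring is centred near (344,265.5), against a predicted (345,266). The prong tip is seen at (288.5,246), against a predicted (290,246). Both match with the same small bias, so I'll enter.

```bash
python3 -m creep '[{"delta_pos":[18,0,0.4],"rot":[0,0,0],"jaw":10},{"delta_pos":[20,0,0.4],"rot":[0,0,0],"jaw":10},{"delta_pos":[20,0,0.4],"rot":[0,0,0],"jaw":10},{"delta_pos":[20,0,0.4],"rot":[0,0,0],"jaw":10},{"delta_pos":[20,0,0.4],"rot":[0,0,0],"jaw":10},{"delta_pos":[20,0,0],"rot":[0,0,0],"jaw":10},{"delta_pos":[16,0,0],"rot":[0,0,0],"jaw":10},{"delta_pos":[7.4,0,0],"rot":[0,0,0],"jaw":10},{"delta_pos":[0,0,0],"rot":[0,0,0],"jaw":10},{"delta_pos":[0,0,0],"rot":[0,0,0],"jaw":10}]'
cat > chk2.py <<'E'
from h import *
np.set_printoptions(precision=1,suppress=True)
s,R=st();p=s["position"];u=R[:,0];org=p+u*14+[0,0,12.6];loc=lambda x,z:org+u*x+[0,0,z]
a=arm.get_image("scene");cv2.imwrite("pics/k2.png",a[:,:,::-1]);m=a.astype(int).min(2)
print("tip",loc(162,1),"scene pred tip",pr("scene",loc(162,1)),"rod end",pr("scene",loc(166,47)),"eye top",pr("scene",[535.5,251,18]))
for n in("scene","wrist"):
  if n!="scene":arm.get_image(n)
  for t in("loupe_eye","loupe_ring","loupe"):print(n,t,[(np.round(d["location"],1).tolist(),round(d["p"],2)) for d in arm.find_in(n,t)][:2])
print("wrist pred tip",pr("wrist",loc(162,1)))
E
python3 chk2.py
python3 - <<'E'
import cv2
a=cv2.imread("pics/k2.png").astype(int).min(2)
for r in range(240,280):print(r,a[r,328:362].tolist())
E
```

```text
clock: 19.95
position: [562.3, 78.3, 12.8]
ee_rot: [0.459, 0.539, -0.537, -0.459]
contact_force: [-0.0, 0.4, -1.0]
gripper_width: 25.7
t 19.95 pos [562.3  78.3  12.8] zyaw -2.983 y [ 0.  0. -1.] F [-0.   0.4 -1. ] w 25.7 j [ 0.4  0.5 -0.4  0.  -0.7 -0.3]
tip [534.6 252.1  26.4] scene pred tip [[345.9 263.3]] rod end [[349.5 248.6]] eye top [[344.9 266.1]]
scene loupe_eye []
scene loupe_ring []
scene loupe []
wrist loupe_eye []
wrist loupe_ring []
wrist loupe [([30.9, 308.9], 0.23), ([33.2, 304.8], 0.22)]
wrist pred tip [[279.9 493.5]]
240 [114, 114, 116, 117, 117, 117, 117, 117, 117, 117, 118, 118, 118, 118, 118, 117, 118, 117, 117, 117, 120, 119, 121, 119, 120, 120, 119, 119, 118, 118, 118, 118, 119, 119]
241 [109, 110, 112, 115, 116, 116, 116, 117, 116, 115, 116, 116, 117, 117, 118, 120, 119, 118, 117, 116, 116, 117, 119, 120, 121, 122, 120, 120, 121, 118, 118, 119, 117, 118]
242 [190, 165, 143, 116, 111, 112, 114, 115, 116, 116, 116, 116, 115, 116, 116, 117, 117, 117, 117, 117, 118, 117, 117, 117, 118, 121, 120, 122, 120, 120, 120, 118, 119, 118]
243 [221, 214, 209, 192, 170, 148,
[... 5347 characters left out ...]
7, 116, 129, 127, 124, 120, 119, 121, 109, 92, 92, 102, 116, 125, 134, 152, 162, 174, 168, 167, 167]
276 [32, 34, 35, 34, 34, 36, 34, 38, 40, 47, 68, 79, 86, 103, 119, 131, 128, 126, 122, 120, 115, 106, 93, 95, 95, 93, 92, 98, 111, 118, 131, 140, 162, 171]
277 [28, 27, 31, 30, 32, 36, 36, 37, 35, 34, 38, 42, 50, 71, 99, 119, 121, 128, 126, 121, 119, 114, 102, 96, 96, 96, 93, 94, 93, 91, 94, 103, 118, 130]
278 [49, 31, 26, 25, 29, 28, 30, 33, 36, 34, 35, 34, 35, 38, 57, 70, 74, 100, 113, 117, 123, 119, 112, 98, 97, 96, 96, 95, 94, 93, 94, 93, 92, 93]
279 [69, 67, 62, 49, 29, 24, 24, 25, 26, 28, 36, 35, 36, 36, 34, 34, 38, 53, 68, 76, 95, 109, 110, 111, 101, 97, 97, 96, 96, 95, 95, 94, 95, 96]
```

The prong tip appears at (346,264.5) and the eye's top ring is centred at (344,266), so it is about 6 mm too deep. I'll pull back slightly and lower in two steps, watching the force.

```bash
python3 -m creep '[{"delta_pos":[-4,0,-1.5],"rot":[0,0,0],"jaw":10},{"delta_pos":[0,3,0],"rot":[0,0,0],"jaw":10},{"delta_pos":[0,3,0],"rot":[0,0,0],"jaw":10},{"delta_pos":[0,3,0],"rot":[0,0,0],"jaw":10},{"delta_pos":[0,2,0],"rot":[0,0,0],"jaw":10},{"delta_pos":[0,2,0],"rot":[0,0,0],"jaw":10},{"delta_pos":[0,0,0],"rot":[0,0,0],"jaw":10},{"delta_pos":[0,0,0],"rot":[0,0,0],"jaw":10},{"delta_pos":[0,0,0],"rot":[0,0,0],"jaw":10},{"delta_pos":[0,0,0],"rot":[0,0,0],"jaw":10}]'
```

```text
clock: 21.18
position: [564.0, 74.5, -1.0]
ee_rot: [0.459, 0.538, -0.538, -0.459]
contact_force: [-0.7, 0.1, -1.0]
gripper_width: 25.5
```

No contact, and the prong is in the eye. I'll lower 5 mm more and begin drawing.

```bash
python3 -m creep '[{"delta_pos":[0,3,0],"rot":[0,0,0],"jaw":10},{"delta_pos":[0,2,0],"rot":[0,0,0],"jaw":10},{"delta_pos":[0,0,0],"rot":[0,0,0],"jaw":10},{"delta_pos":[-5,0,0],"rot":[0,0,0],"jaw":10},{"delta_pos":[-8,0,0],"rot":[0,0,0],"jaw":10},{"delta_pos":[-10,0,0],"rot":[0,0,0],"jaw":10},{"delta_pos":[-12,0,0],"rot":[0,0,0],"jaw":10},{"delta_pos":[-12,0,0],"rot":[0,0,0],"jaw":10},{"delta_pos":[-8,0,0],"rot":[0,0,0],"jaw":10},{"delta_pos":[0,0,0],"rot":[0,0,0],"jaw":10}]'
python3 - <<'E'
from h import *
s,R=st();p=s["position"];u=R[:,0];org=p+u*14+[0,0,12.6];print("tip",org+u*162)
a=cv2.imread("pics/k2.png");b=arm.get_image("scene")[:,:,::-1]
r=lambda i:cv2.resize(i[225:305,270:430],(800,400),interpolation=cv2.INTER_CUBIC)
cv2.imwrite("pics/d1.png",r(b))
m=lambda i:(i.astype(int).min(2)>185)
for n,i in(("before",a),("now",b)):
  k=m(i)[255:300,325:420];y,x=np.nonzero(k);print(n,"bright bbox",x.min()+325,x.max()+325,y.min()+255,y.max()+255,"centroid",x.mean()+325,y.mean()+255)
E
```

```text
clock: 22.02
position: [572.6, 17.9, -6.2]
ee_rot: [-0.46, -0.537, 0.537, 0.46]
contact_force: [0.1, -0.5, -1.3]
gripper_width: 25.2
t 22.02 pos [572.6  17.9  -6.2] zyaw -2.986 y [-0. -0. -1.] F [ 0.1 -0.5 -1.3] w 25.2 j [ 0.31  0.52 -0.36  0.   -0.7  -0.16]
tip [545.3768264  191.78844001   6.32459565]
before bright bbox 336 395 259 289 centroid 372.54128440366975 274.81284403669724
now bright bbox 325 373 255 282 centroid 354.3578947368421 269.3263157894737
```

The loupe is following. Drawing it right out.

```bash
python3 -m creep '[{"delta_pos":[-8,0,0],"rot":[0,0,0],"jaw":10},{"delta_pos":[-14,0,0],"rot":[0,0,0],"jaw":10},{"delta_pos":[-16,0,0],"rot":[0,0,0],"jaw":10},{"delta_pos":[-16,0,0],"rot":[0,0,0],"jaw":10},{"delta_pos":[-16,0,0],"rot":[0,0,0],"jaw":10},{"delta_pos":[-16,0,0],"rot":[0,0,0],"jaw":10},{"delta_pos":[-16,0,0],"rot":[0,0,0],"jaw":10},{"delta_pos":[-16,0,0],"rot":[0,0,0],"jaw":10},{"delta_pos":[-16,0,0],"rot":[0,0,0],"jaw":10},{"delta_pos":[-8,0,0],"rot":[0,0,0],"jaw":10}]'
python3 -m creep '[{"delta_pos":[-10,0,0],"rot":[0,0,0],"jaw":10},{"delta_pos":[-16,0,0],"rot":[0,0,0],"jaw":10},{"delta_pos":[-16,0,0],"rot":[0,0,0],"jaw":10},{"delta_pos":[-16,0,0],"rot":[0,0,0],"jaw":10},{"delta_pos":[-12,0,0],"rot":[0,0,0],"jaw":10},{"delta_pos":[-6,0,0],"rot":[0,0,0],"jaw":10},{"delta_pos":[0,0,0],"rot":[0,0,0],"jaw":10},{"delta_pos":[0,0,0],"rot":[0,0,0],"jaw":10},{"delta_pos":[0,0,0],"rot":[0,0,0],"jaw":10},{"delta_pos":[0,0,0],"rot":[0,0,0],"jaw":10}]'
python3 - <<'E'
from h import *
np.set_printoptions(precision=1,suppress=True)
s,R=st();p=s["position"];u=R[:,0];org=p+u*14+[0,0,12.6];tip=org+u*162;print("tip",tip)
for n in("scene","top"):
  b=arm.get_image(n);cv2.imwrite(f"pics/e_{n}.png",b[:,:,::-1])
  print(n,"pred eye/ring if in tow",pr(n,[tip+u*10+[0,0,0],tip+u*98]))
  for t in("loupe_eye","loupe_ring"):print(n,t,[(np.round(d["location"],1).tolist(),round(d["p"],2),w(n,d["location"],7)[0]) for d in arm.find_in(n,t)][:3])
  for d in arm.masks_of(n,"loupe")[:1]:
    y,x=np.nonzero(d["pixels"]);print(d["p"],x.min(),x.max(),y.min(),y.max())
E
```

```text
clock: 22.9
position: [595.0, -121.5, -6.3]
ee_rot: [-0.459, -0.538, 0.538, 0.459]
contact_force: [0.4, 0.8, -2.0]
gripper_width: 25.2
clock: 23.73
position: [606.8, -194.5, -6.1]
ee_rot: [0.459, 0.538, -0.538, -0.459]
contact_force: [-0.1, 0.1, -1.8]
gripper_width: 25.1
t 23.73 pos [ 606.8 -194.5   -6.1] zyaw -2.983 y [-0.  0. -1.] F [-0.1  0.1 -1.8] w 25.1 j [-0.1  0.6 -0.2 -0.  -0.8  0.2]
tip [579.  -20.7   6.5]
scene pred eye/ring if in tow [[245.3 237.1]
 [276.  247.2]]
scene loupe_eye [([270.1, 242.7], 0.81, array([558.8,  54.4,   7. ])), ([336.1, 213.6], 0.43, array([356.7, 128.4,   7. ]))]
scene loupe_ring [([271.1, 243.1], 0.59, array([558.6,  57.4,   7. ]))]
0.72 238 287 230 256
top pred eye/ring if in tow [[288.6 173.9]
 [249.7 178.8]]
top loupe_eye [([257.7, 178.8], 0.66, array([564. ,  58.1,   7. ])), ([446.6, 212.4], 0.55, array([ 501.1, -368.5,    7. ]))]
top loupe_ring [([249.2, 178.6], 0.8, array([563.9,  77.2,   7. ]))]
0.98 238 270 167 192
```

The loupe is fully out: its ring in the top view is at (249,178.6), against a predicted (249.7,178.8). I'll lift the prong out and stand the picker at about (430,-150).

```bash
python3 -m creep '[{"delta_pos":[2,0,0],"rot":[0,0,0],"jaw":10},{"delta_pos":[3,0,0],"rot":[0,0,0],"jaw":10},{"delta_pos":[0,-12,0],"rot":[0,0,0],"jaw":10},{"delta_pos":[0,-18,0],"rot":[0,0,0],"jaw":10},{"delta_pos":[0,-20,0],"rot":[0,0,0],"jaw":10},{"delta_pos":[0,-10,15],"rot":[0,0,0],"jaw":10},{"delta_pos":[10,0,30],"rot":[0,0,0],"jaw":10},{"delta_pos":[11,0,33],"rot":[0,0,0],"jaw":10},{"delta_pos":[11,0,33],"rot":[0,0,0],"jaw":10},{"delta_pos":[11,0,33],"rot":[0,0,0],"jaw":10}]'
python3 -m creep '[{"delta_pos":[9,0,24],"rot":[0,0,0],"jaw":10},{"delta_pos":[0,0,0],"rot":[0,0,0],"jaw":10},{"delta_pos":[0,20,0],"rot":[0,0,0],"jaw":10},{"delta_pos":[0,20,0],"rot":[0,0,0],"jaw":10},{"delta_pos":[0,12,0],"rot":[0,0,0],"jaw":10},{"delta_pos":[0,5,0],"rot":[0,0,0],"jaw":10},{"delta_pos":[0,3,0],"rot":[0,0,0],"jaw":10},{"delta_pos":[0,0,0],"rot":[0,0,0],"jaw":10},{"delta_pos":[0,0,0],"rot":[0,0,0],"jaw":10},{"delta_pos":[0,0,0],"rot":[0,0,0],"jaw":10}]'
python3 - <<'E'
from h import *
np.set_printoptions(precision=1,suppress=True)
st()
for n in("scene","top"):
  b=arm.get_image(n);cv2.imwrite(f"pics/f_{n}.png",b[:,:,::-1])
  for t in("loupe_eye","loupe_ring"):print(n,t,[(np.round(d["location"],1).tolist(),round(d["p"],2),w(n,d["location"],7)[0]) for d in arm.find_in(n,t)][:3])
E
```

```text
clock: 24.97
position: [455.8, -170.3, 54.7]
ee_rot: [0.459, 0.538, -0.538, -0.459]
contact_force: [0.1, 0.8, -0.8]
gripper_width: 25.1
clock: 25.8
position: [432.8, -165.4, -5.4]
ee_rot: [0.459, 0.538, -0.538, -0.458]
contact_force: [0.1, -0.3, -1.5]
gripper_width: 24.9
t 25.80 pos [ 432.8 -165.4   -5.4] zyaw -2.983 y [ 0. -0. -1.] F [ 0.1 -0.3 -1.5] w 24.9 j [-0.   0.4 -0.6  0.  -0.6  0.2]
scene loupe_eye [([268.7, 240.5], 0.57, array([554. ,  46.5,   7. ]))]
scene loupe_ring [([268.4, 240.5], 0.77, array([554.5,  45.9,   7. ]))]
top loupe_eye [([257.3, 177.3], 0.74, array([567.4,  59.1,   7. ]))]
top loupe_ring [([254.1, 179.0], 0.91, array([563.3,  66.2,   7. ]))]
```

```bash
python3 -m creep '[{"delta_pos":[0,3,0],"rot":[0,0,0],"jaw":10},{"delta_pos":[0,2,0],"rot":[0,0,0],"jaw":10},{"delta_pos":[0,1,0],"rot":[0,0,0],"jaw":10},{"delta_pos":[0,0.5,0],"rot":[0,0,0],"jaw":10},{"delta_pos":[0,0,0],"rot":[0,0,0],"jaw":10},{"delta_pos":[0,0,0],"rot":[0,0,0],"jaw":10},{"delta_pos":[0,0,0],"rot":[0,0,0],"jaw":10},{"delta_pos":[0,0,0],"rot":[0,0,0],"jaw":10},{"delta_pos":[0,0,0],"rot":[0,0,0],"jaw":10},{"delta_pos":[0,0,0],"rot":[0,0,0],"jaw":10}]'
```

```text
clock: 26.93
position: [431.7, -165.4, -12.6]
ee_rot: [-0.459, -0.538, 0.538, 0.459]
contact_force: [-2.7, -0.9, 5.5]
gripper_width: 24.8
```

```bash
python3 -m creep '[{"delta_pos":[0,0,0],"rot":[0,0,0],"jaw":45},{"delta_pos":[0,0,0],"rot":[0,0,0],"jaw":45},{"delta_pos":[0,0,0],"rot":[0,0,0],"jaw":45},{"delta_pos":[0,-15,0],"rot":[0,0,0],"jaw":45},{"delta_pos":[0,-30,0],"rot":[0,0,0],"jaw":45},{"delta_pos":[0,-38,0],"rot":[0,0,0],"jaw":45},{"delta_pos":[0,-10,-20],"rot":[0,0,0],"jaw":45},{"delta_pos":[24,0,-24],"rot":[0,0,0],"jaw":45},{"delta_pos":[24,0,-24],"rot":[0,0,0],"jaw":45},{"delta_pos":[24,0,-24],"rot":[0,0,0],"jaw":45}]'
python3 -m creep '[{"delta_pos":[24,0,-24],"rot":[0,0,0],"jaw":45},{"delta_pos":[24,0,-24],"rot":[0,0,0],"jaw":45},{"delta_pos":[24,0,-24],"rot":[0,0,0],"jaw":45},{"delta_pos":[23,0,-4],"rot":[0,0,0],"jaw":45},{"delta_pos":[0,0,0],"rot":[0,0,0],"jaw":45},{"delta_pos":[0,0,0],"rot":[0,0,0],"jaw":45},{"delta_pos":[0,0,0],"rot":[0,0,0],"jaw":45},{"delta_pos":[0,0,0],"rot":[0,0,0],"jaw":45},{"delta_pos":[0,0,0],"rot":[0,0,0],"jaw":45},{"delta_pos":[0,0,0],"rot":[0,0,0],"jaw":45}]'
python3 - <<'E'
from h import *
np.set_printoptions(precision=1,suppress=True)
s,R=st()
n="wrist";b=arm.get_image(n);cv2.imwrite("pics/g_w.png",b[:,:,::-1])
print("pred eye/ring",pr(n,[[577.4,-10.8,7],[563.5,76,7],[571.4,26.7,14]]))
for t in("loupe_eye","loupe_ring"):print(n,t,[(np.round(d["location"],1).tolist(),round(d["p"],2),w(n,d["location"],7)[0]) for d in arm.find_in(n,t)][:3])
for d in arm.masks_of(n,"loupe")[:1]:
    k=d["pixels"];y,x=np.nonzero(k);print(d["p"],x.min(),x.max(),y.min(),y.max())
    for r in range(y.min(),y.max()+1,6):
        c=np.nonzero(k[r])[0]
        if len(c):print(r,c.min(),c.max(),len(c),w(n,[[ (c.min()+c.max())/2,r]],14)[0])
E
```

```text
clock: 27.77
position: [512.6, -78.8, 80.8]
ee_rot: [0.46, 0.538, -0.537, -0.459]
contact_force: [0.6, 0.6, -0.3]
gripper_width: 44.9
clock: 28.6
position: [571.4, 25.2, 80.4]
ee_rot: [0.459, 0.538, -0.538, -0.459]
contact_force: [-1.1, -0.8, -0.5]
gripper_width: 44.8
t 28.60 pos [571.4  25.2  80.4] zyaw -2.985 y [ 0.  0. -1.] F [-1.1 -0.8 -0.5] w 44.8 j [ 0.3  0.4 -0.3 -0.  -0.9 -0.2]
pred eye/ring [[279.7 153.7]
 [280.  265.8]
 [279.9 207.5]]
wrist loupe_eye [([281.5, 248.1], 0.97, array([564.8,  61.1,   7. ]))]
wrist loupe_ring [([281.7, 247.4], 0.66, array([564.7,  60.6,   7. ]))]
0.61 243 318 121 299
121 281 281 1 [580.3 -33.5  14. ]
127 265 296 32 [580.  -29.5  14. ]
133 260 302 24 [579.  -25.6  14. ]
139 255 306 20 [578.7 -21.5  14. ]
145 254 308 18 [577.7 -17.5  14. ]
151 253 309 20 [577.1 -13.4  14. ]
157 254 307 20 [576.8  -9.2  14. ]
163 256 305 25 [576.1  -5.1  14. ]
169 260 301 42 [575.5  -0.9  14. ]
175 268 295 28 [574.1   3.2  14. ]
181 271 290 20 [574.1   7.6  14. ]
187 271 290 20 [573.4  11.9  14. ]
193 271 290 20 [572.7  16.3  14. ]
199 271 290 20 [572.   20.7  14. ]
205 271 290 20 [571.3  25.1  14. ]
211 271 290 20 [570.6  29.6  14. ]
217 272 290 19 [569.6  34.1  14. ]
223 272 289 18 [569.2  38.8  14. ]
229 266 295 30 [568.5  43.4  14. ]
235 256 305 50 [567.7  48.1  14. ]
241 251 310 60 [567.   52.8  14. ]
247 247 314 68 [566.2  57.6  14. ]
253 245 316 72 [565.4  62.4  14. ]
259 244 318 75 [564.3  67.2  14. ]
265 243 318 76 [563.9  72.2  14. ]
271 243 317 75 [563.5  77.3  14. ]
277 245 315 71 [562.7  82.3  14. ]
283 248 312 65 [561.9  87.5  14. ]
289 254 307 54 [560.7  92.6  14. ]
295 262 299 38 [559.8  97.8  14. ]
```

The wrist mask gives the eye at (577,-13), the ring at (564,73), a handle centre of about (571.5,24) and no skew. Grasping the handle.

```bash
python3 -m creep '[{"delta_pos":[5,20,0],"rot":[0,0,0],"jaw":45},{"delta_pos":[0,30,0],"rot":[0,0,0],"jaw":45},{"delta_pos":[0,30,0],"rot":[0,0,0],"jaw":45},{"delta_pos":[0,20,0],"rot":[0,0,0],"jaw":45},{"delta_pos":[0,8,0],"rot":[0,0,0],"jaw":45},{"delta_pos":[0,3.5,0],"rot":[0,0,0],"jaw":45},{"delta_pos":[0,0,0],"rot":[0,0,0],"jaw":45},{"delta_pos":[0,0,0],"rot":[0,0,0],"jaw":30},{"delta_pos":[0,0,0],"rot":[0,0,0],"jaw":22},{"delta_pos":[0,0,0],"rot":[0,0,0],"jaw":0}]'
python3 -m creep '[{"delta_pos":[0,0,0],"rot":[0,0,0],"jaw":0},{"delta_pos":[0,0,0],"rot":[0,0,0],"jaw":0},{"delta_pos":[0,0,0],"rot":[0,0,0],"jaw":0},{"delta_pos":[0,0,0],"rot":[0,0,0],"jaw":0},{"delta_pos":[0,0,0],"rot":[0,0,0],"jaw":0},{"delta_pos":[0,0,0],"rot":[0,0,0],"jaw":0},{"delta_pos":[0,0,0],"rot":[0,0,0],"jaw":0},{"delta_pos":[0,0,0],"rot":[0,0,0],"jaw":0},{"delta_pos":[0,0,0],"rot":[0,0,0],"jaw":0},{"delta_pos":[0,0,0],"rot":[0,0,0],"jaw":0}]'
```

```text
clock: 29.63
position: [571.6, 31.2, -29.5]
ee_rot: [0.459, 0.539, -0.537, -0.458]
contact_force: [-4.1, 0.5, 10.9]
gripper_width: 12.3
clock: 30.47
position: [571.7, 31.2, -29.5]
ee_rot: [0.459, 0.539, -0.537, -0.458]
contact_force: [-2.2, 0.2, 6.7]
gripper_width: 12.0
```

Gripped (12.0, against 14 nominal; the reading runs about 1 low). Lifting and turning in line with the slab.

```bash
python3 -m creep '[{"delta_pos":[0,-5,0],"rot":[0,0,0],"jaw":0},{"delta_pos":[0,-12,0],"rot":[0,0,0],"jaw":0},{"delta_pos":[0,-20,0],"rot":[0,0,0],"jaw":0},{"delta_pos":[0,-25,0],"rot":[0,0,0],"jaw":0},{"delta_pos":[0,-25,0],"rot":[0,0,0],"jaw":0},{"delta_pos":[0,-15,0],"rot":[0,0,0],"jaw":0},{"delta_pos":[0,-5,0],"rot":[0,0,0],"jaw":0},{"delta_pos":[0,0,0],"rot":[0,0,0],"jaw":0},{"delta_pos":[0,0,0],"rot":[0,0,0],"jaw":0},{"delta_pos":[0,0,0],"rot":[0,0,0],"jaw":0}]'
python3 - <<'E'
from h import *
np.set_printoptions(precision=1,suppress=True)
s,R=st()
n="wrist";b=arm.get_image(n);cv2.imwrite("pics/l_w.png",b[:,:,::-1])
for d in arm.masks_of(n,"loupe")[:1]:
    k=d["pixels"];y,x=np.nonzero(k);print(d["p"],x.min(),x.max(),y.min(),y.max())
    for r in range(y.min(),y.max()+1,10):
        c=np.nonzero(k[r])[0]
        if len(c):print(r,c.min(),c.max(),len(c))
E
```

```text
clock: 31.3
position: [569.6, 30.7, 74.3]
ee_rot: [-0.458, -0.537, 0.539, 0.46]
contact_force: [-0.9, 0.5, -1.1]
gripper_width: 11.7
t 31.30 pos [569.6  30.7  74.3] zyaw -2.984 y [-0. -0. -1.] F [-0.9  0.5 -1.1] w 11.7 j [ 0.3  0.4 -0.3 -0.  -0.9 -0.2]
0.96 229 329 122 376
122 278 280 3
132 251 309 59
142 242 318 48
152 235 325 36
162 231 328 36
172 229 329 37
182 232 328 38
192 234 325 48
202 239 318 80
212 251 309 59
222 263 295 33
232 263 296 34
242 263 296 34
252 264 296 33
262 266 293 28
272 266 293 28
282 265 294 30
292 266 293 28
302 266 293 28
312 266 293 28
322 265 294 30
332 264 296 33
342 263 295 33
352 257 302 46
362 257 302 46
372 257 301 45
```

The loupe is lifted and level, with the eye outline about 100 × 96 px.

```bash
python3 -m creep '[{"delta_pos":[0,0,0],"rot":[0,-0.114,0],"jaw":0},{"delta_pos":[0,0,0],"rot":[0,-0.114,0],"jaw":0},{"delta_pos":[0,0,0],"rot":[0,-0.114,0],"jaw":0},{"delta_pos":[0,0,0],"rot":[0,-0.114,0],"jaw":0},{"delta_pos":[0,0,0],"rot":[0,-0.114,0],"jaw":0},{"delta_pos":[0,0,0],"rot":[0,-0.114,0],"jaw":0},{"delta_pos":[0,0,0],"rot":[0,-0.114,0],"jaw":0},{"delta_pos":[0,0,0],"rot":[0,-0.114,0],"jaw":0},{"delta_pos":[0,0,0],"rot":[0,-0.114,0],"jaw":0},{"delta_pos":[0,0,0],"rot":[0,-0.114,0],"jaw":0}]'
python3 -c "
from h import *
path([(499.7,-356.9,73),(499.7,-356.9,-8)])"
```

```text
clock: 32.23
position: [570.3, 30.9, 74.7]
ee_rot: [-0.094, -0.701, 0.701, 0.095]
contact_force: [-0.3, 0.1, -1.6]
gripper_width: 11.6
t 32.23 pos [570.3  30.9  74.7] zyaw -1.838 y [-0.002 -0.001 -1.   ] F [-0.3  0.1 -1.6] w 11.6 j [ 0.34  0.41 -0.28 -0.   -0.88  0.97]
(499.7, -356.9, 73) tot [-34.4   2.  392.6] n 10 per [-3.44  0.2  39.26]
(499.7, -356.9, -8) tot [-0.1 81.  -0.1] n 2 per [-7.00e-02  4.05e+01 -4.00e-02]
```

```bash
python3 -m creep '[{"delta_pos":[-3,0,25],"rot":[0,0,0],"jaw":0},{"delta_pos":[-3,0,35],"rot":[0,0,0],"jaw":0},{"delta_pos":[-3,0,36],"rot":[0,0,0],"jaw":0},{"delta_pos":[-3,0,36],"rot":[0,0,0],"jaw":0},{"delta_pos":[-3,0,36],"rot":[0,0,0],"jaw":0},{"delta_pos":[-3,0,36],"rot":[0,0,0],"jaw":0},{"delta_pos":[-3,0,36],"rot":[0,0,0],"jaw":0},{"delta_pos":[-3,0,36],"rot":[0,0,0],"jaw":0},{"delta_pos":[-3,0,36],"rot":[0,0,0],"jaw":0},{"delta_pos":[-3,0,36],"rot":[0,0,0],"jaw":0}]'
python3 -m creep '[{"delta_pos":[-3,0,30],"rot":[0,0,0],"jaw":0},{"delta_pos":[-1.4,0,14.6],"rot":[0,0,0],"jaw":0},{"delta_pos":[0,0,0],"rot":[0,0,0],"jaw":0},{"delta_pos":[0,20,0],"rot":[0,0,0],"jaw":0},{"delta_pos":[0,20,0],"rot":[0,0,0],"jaw":0},{"delta_pos":[0,15,0],"rot":[0,0,0],"jaw":0},{"delta_pos":[0,8,0],"rot":[0,0,0],"jaw":0},{"delta_pos":[0,0,0],"rot":[0,0,0],"jaw":0},{"delta_pos":[0,0,0],"rot":[0,0,0],"jaw":0},{"delta_pos":[0,0,0],"rot":[0,0,0],"jaw":0}]'
cat > chk3.py <<'E'
from h import *
np.set_printoptions(precision=1,suppress=True)
s,R=st()
for n,z in(("top",34),("wrist",34)):
  b=arm.get_image(n);cv2.imwrite(f"pics/p_{n}.png",b[:,:,::-1])
  for d in arm.masks_of(n,"loupe")[:2]:
    k=d["pixels"];y,x=np.nonzero(k);c=w(n,np.c_[x,y],z)[:,:2];r=cv2.minAreaRect(c.astype(np.float32));print(n,round(d["p"],2),r)
  for t in("loupe_ring",):print(n,t,[(np.round(d["location"],1).tolist(),round(d["p"],2),w(n,d["location"],27)[0]) for d in arm.find_in(n,t)][:2])
E
python3 chk3.py
```

```text
clock: 33.07
position: [504.9, -313.7, 74.7]
ee_rot: [0.095, 0.701, -0.7, -0.097]
contact_force: [1.1, 0.7, -1.0]
gripper_width: 11.6
clock: 33.9
position: [499.2, -356.3, 13.8]
ee_rot: [-0.096, -0.7, 0.701, 0.095]
contact_force: [0.0, -0.2, -1.2]
gripper_width: 12.0
t 33.90 pos [ 499.2 -356.3   13.8] zyaw -1.843 y [ 0. -0. -1.] F [ 0.  -0.2 -1.2] w 12.0 j [-0.4  0.5 -0.2  0.  -0.8  1.6]
top loupe_ring []
wrist 0.98 ((493.4764709472656, -359.3894348144531), (45.71684265136719, 137.1593475341797), 79.5766372680664)
wrist loupe_ring [([282.1, 227.1], 0.77, array([ 510.2, -361.4,   27. ])), ([287.3, 163.4], 0.28, array([ 540.3, -372.3,   27. ]))]
```

```bash
python3 -m creep '[{"delta_pos":[0,6,0],"rot":[0,0,0],"jaw":0},{"delta_pos":[0,6,0],"rot":[0,0,0],"jaw":0},{"delta_pos":[0,4,0],"rot":[0,0,0],"jaw":0},{"delta_pos":[0,2,0],"rot":[0,0,0],"jaw":0},{"delta_pos":[0,2,0],"rot":[0,0,0],"jaw":0},{"delta_pos":[0,1.5,0],"rot":[0,0,0],"jaw":0},{"delta_pos":[0,0,0],"rot":[0,0,0],"jaw":0},{"delta_pos":[0,0,0],"rot":[0,0,0],"jaw":0},{"delta_pos":[0,0,0],"rot":[0,0,0],"jaw":0},{"delta_pos":[0,0,0],"rot":[0,0,0],"jaw":0}]'
python3 -c "
from h import *
st()"
```

```text
clock: 35.03
position: [498.4, -356.5, -8.4]
ee_rot: [-0.096, -0.7, 0.701, 0.096]
contact_force: [0.4, 0.1, -0.9]
gripper_width: 11.9
t 35.03 pos [ 498.4 -356.5   -8.4] zyaw -1.844 y [ 0. -0. -1.] F [ 0.4  0.1 -0.9] w 11.9 j [-0.36  0.57 -0.25  0.   -0.75  1.65]
```

```bash
python3 -m creep '[{"delta_pos":[0,0.5,0],"rot":[0,0,0],"jaw":0},{"delta_pos":[0,0.5,0],"rot":[0,0,0],"jaw":0},{"delta_pos":[0,0.5,0],"rot":[0,0,0],"jaw":0},{"delta_pos":[0,0,0],"rot":[0,0,0],"jaw":0},{"delta_pos":[0,0,0],"rot":[0,0,0],"jaw":0},{"delta_pos":[0,0,0],"rot":[0,0,0],"jaw":0},{"delta_pos":[0,0,0],"rot":[0,0,0],"jaw":0},{"delta_pos":[0,0,0],"rot":[0,0,0],"jaw":0},{"delta_pos":[0,0,0],"rot":[0,0,0],"jaw":0},{"delta_pos":[0,0,0],"rot":[0,0,0],"jaw":0}]'
```

```text
clock: 35.87
position: [498.3, -356.5, -9.5]
ee_rot: [-0.096, -0.7, 0.701, 0.096]
contact_force: [-1.5, 2.3, 6.0]
gripper_width: 12.0
```

Contact with the slab (6 N). I'll release gently, rise and check.

```bash
python3 -m creep '[{"delta_pos":[0,0,0],"rot":[0,0,0],"jaw":16},{"delta_pos":[0,0,0],"rot":[0,0,0],"jaw":25},{"delta_pos":[0,0,0],"rot":[0,0,0],"jaw":40},{"delta_pos":[0,0,0],"rot":[0,0,0],"jaw":40},{"delta_pos":[0,0,0],"rot":[0,0,0],"jaw":40},{"delta_pos":[0,-15,0],"rot":[0,0,0],"jaw":40},{"delta_pos":[0,-25,0],"rot":[0,0,0],"jaw":40},{"delta_pos":[0,-30,0],"rot":[0,0,0],"jaw":40},{"delta_pos":[0,-35,0],"rot":[0,0,0],"jaw":40},{"delta_pos":[0,-35,0],"rot":[0,0,0],"jaw":40}]'
python3 -m creep '[{"delta_pos":[0,-30,0],"rot":[0,0,0],"jaw":40},{"delta_pos":[0,0,38],"rot":[0,0,0],"jaw":40},{"delta_pos":[0,0,38],"rot":[0,0,0],"jaw":40},{"delta_pos":[0,0,38],"rot":[0,0,0],"jaw":40},{"delta_pos":[0,0,38],"rot":[0,0,0],"jaw":40},{"delta_pos":[0,0,38],"rot":[0,0,0],"jaw":40},{"delta_pos":[0,0,0],"rot":[0,0,0],"jaw":40},{"delta_pos":[0,0,0],"rot":[0,0,0],"jaw":40},{"delta_pos":[0,0,0],"rot":[0,0,0],"jaw":40},{"delta_pos":[0,0,0],"rot":[0,0,0],"jaw":40}]'
python3 chk3.py
python3 - <<'E'
import cv2;a=cv2.imread("pics/p_top.png");cv2.imwrite("pics/final.png",cv2.resize(a,(800,600),interpolation=cv2.INTER_CUBIC))
E
```

```text
clock: 36.7
position: [497.6, -356.2, 130.7]
ee_rot: [0.096, 0.701, -0.7, -0.097]
contact_force: [1.4, -0.2, -0.4]
gripper_width: 40.3
clock: 37.53
position: [447.4, -538.4, 159.8]
ee_rot: [0.096, 0.701, -0.7, -0.096]
contact_force: [0.0, 0.5, 0.7]
gripper_width: 40.5
t 37.53 pos [ 447.4 -538.4  159.8] zyaw -1.843 y [-0.  0. -1.] F [0.  0.5 0.7] w 40.5 j [-0.7  0.5  0.2 -0.  -1.2  1.9]
top 0.97 ((494.59368896484375, -348.28607177734375), (60.52973937988281, 136.01406860351562), 79.52513885498047)
top 0.43 ((418.4732971191406, -89.94633483886719), (26.68146514892578, 202.27708435058594), 9.31277084350586)
top loupe_ring [([445.0, 225.2], 0.84, array([ 470.5, -356.3,   27. ]))]
wrist 0.92 ((493.6357116699219, -363.5478210449219), (62.28936004638672, 137.3604278564453), 68.06400299072266)
wrist loupe_ring [([75.5, 210.4], 0.83, array([ 475.4, -348.4,   27. ]))]
```

View pics/final.png

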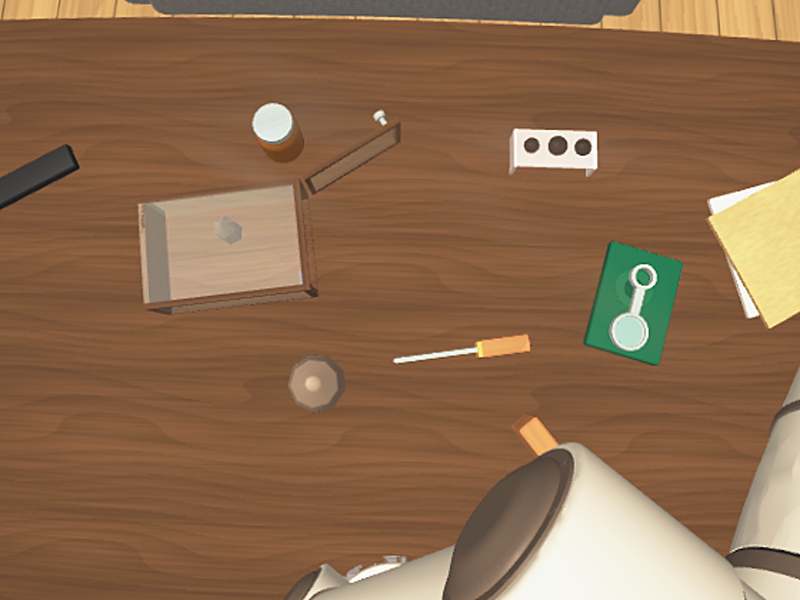

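The final top view shows the door wide open and the quartz and other ornaments in place. The picker is standing at (500,347), and the loupe lies within the slab outline with its eye at (643,277) and its ring at (629,331). Handing in.

```bash
python3 -c "
from bench import arm
print(arm.job_done())"
```

```text
the job is handed in; nothing more can be done
None
```

The job is handed in at about 37.7 s on the robot clock; no verdict was reported.

**What I did:**
- I swung the door open to about 2.0 rad and left it there.
- I gripped the picker by its block, put the prong into the loupe's eye and drew the loupe fully out of the cabinet. The hand did not touch it while it was inside.
- I stood the picker at about (430, -150).
- I picked up the loupe by its handle, lowered it onto the slab until I felt about 6 N of contact, and only then released it.

**What failed or disagreed:**
- **First grasp:** The first picker grasp closed on nothing. The real fingertips sit about 35 mm above the reported TCP. I estimated this from the cameras plus a lowering test that never quite touched the shelf, then regrasped successfully.
- **Loupe position:** The final cameras put the middle of the loupe's outline at (494.6, -348.3) from the top and (493.6, -363.5) from the wrist. The slab centre is near (501.5, -357), so it is about 10 mm off at most, and the whole loupe is inside the slab.
- **Gripper width:** It reads 1 to 2 mm below the true widths.

**Last checks:** the top view shows the door open, the picker clear of the cabinet and slab, and the quartz, riser, geode and jar where they were. The arm was clear and touching nothing. I read the force only at the end of each move; the highest was about 11 N.

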